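# Clamp the cork block on the sloping bed by its turnbuckle and lock it

### The arm

A 6-joint arm with a two-finger parallel gripper is mounted at the origin on a cart in front of the work surface, level with it; the furniture and walls round the work are solid. World frame = base frame: x ahead of the robot, y to its left, z up, the work surface at z = 0. Lengths are in mm, angles in rad, forces in N, time in s.
With the tool pointing down it reaches from about 275 to 750 mm from the base axis. Payload 10.2 kg.
Tool frame: the origin (TCP) lies midway between the tips of the shut fingers; the grasp point (between the pads) lies grasp_offset behind it (grasp_offset is the distance from the TCP to the grasp point, in mm); x points along the fingers, z is the direction in which the jaws open and shut, and the axes are right-handed (so a half turn about x gives the same grasp; the last joint's range is limited). The gripper opens to 85 mm and grips with 20 to 120 N. Pads are 22 mm wide; open, the fingers measure 114 mm over their backs; the gripper's body (76 mm by 85 mm) begins 54 mm behind the grasp point. The pads swing forward as they close: fully open they stand 13 mm farther back than shut.
Start: joints at [-1.374, 0.313, 1.498, -0, 1.331, -0.223], TCP at [213.967, -479.426, 231.294] pointing down, gripper open.
Joint ranges: [-2.94, 2.94], [-0.97, 2.17], [0.19, 2.56], [-1.23, 4.37], [0.02, 3.11], [-2.88, 2.88]. Speed limits (rad/s): [2.39, 2.39, 3.01, 3.14, 3.14, 3.14].

### API

Orientations are given as a unit quaternion [w, x, y, z].
In Python, from rig import sense, capture, calibration, finish_job, grasp_offset gives the robot as it stands.
- The arm moves only by the shell command python3 -m jog 'ROWS' [FORCE]. ROWS is JSON, a list of rows, each an object with "linear": the shift along the tool's x, y, z scaled (see below), a list of three; "rotation": the turn, a rotation vector about the tool's x, y, z scaled (see below), a list of three; "grip": the finger opening in mm, from 0 to 85.4. A call has 1 to 20 rows; each row is the pose to reach, as a shift and turn from the pose measured when the call began, along the tool's axes at that moment; what a row does not reach only later rows make up. The controller multiplies each number of a shift by 0.3 m and each number of a turn by 0.5 rad. A row lasts 1/12 s, in which the tool goes at most 41.7 mm and 7.16 degrees, less where a joint would pass 70% of its speed; a pose out of reach is approached as far as the arm can. A call with a number of a shift or a turn outside -1 to 1 is refused whole. A call with a gripper value outside its range is refused whole. The fingers move at their own pace and stop on an object; FORCE is the grip in N (left out, the last holds). Time passes only in rows, so rows that repeat a pose let the fingers close. It gives the time, the measured TCP pose, the force and the opening at its end, in the units of the state.
- sense(): the state, without advancing time (a new reading comes with each control period).
- capture(name): name is "scene" or "side" or "wrist"; returns (picture, depth): 420x560x3 uint8, red, green, blue; 420x560 float32, mm along the optical axis (not along the pixel's ray), 0 where there is no reading.
- calibration(name): a dict with "intrinsics" (3x3 intrinsics, pixels), "world_from_camera" (4x4, takes a point from camera to world coordinates). Camera axes: x right, y up, looking along -z (the intrinsics and any distortion apply to the point x, -y, -z); pixel columns grow to the right and rows downward; lengths in mm; the calibration is good to about 2 mm. A picture is of the moment at which its call begins: read the wrist's pose just before it. calibration takes no time and is no camera call; for the wrist camera it gives the pose at the moment of the call.
- finish_job(): hands the job in, once; it reports no verdict.
The state is a dict: "time_s": time; "joints": joint angles; "dq": joint speeds; "tau": joint torques, N m; "eef_pos": TCP position; "ee_rot": TCP orientation; "force": force on the tool from outside, world axes, zero at the start; "wrist_torque": the same for the moment, N m; "grip_width": opening from 0.0 (shut) to 1.0 (fully open).
Only numpy, scipy, OpenCV 4.12 (cv2) and the standard library are available. Lean on these libraries where they do the work, as an engineer would, in place of code of your own. Each camera call takes 0.05 s, during which the arm holds its last target.

### The job

Lay the cork sanding block flat on the sloping bed of the green clamp, crosswise between the two open jaws and down against the two small stops, and let go of it. Then turn the brass turnbuckle by its black-knobbed spokes, pulling over the top towards the robot, until both jaws have drawn in and grip the block firmly; last, swing the red-knobbed lock lever over the same way to its stop. Leave the stone cap and the wooden chuck beside the clamp alone.

Things in the scene. Friction and masses are not known exactly. Their poses are not given: they have to be found in the camera images.
- bed: flat green sloping bed of the clamp, fixed (place and heading vary). Origin: on its surface, midway between the jaws. x runs up the slope (30 degrees, away from the robot), y level along the jaw travel (left), z is the outward normal (leans towards the robot). Surface x -45..+38 mm, y +-125 mm. Two stops, 14 mm wide and high, stand at y +-36 mm, upslope faces at x = -30 mm
- block_mid (a point): centre of the loose cork sanding block, a brown box 56 x 100 x 28 mm, about 0.1 kg, lying flat on the table; x along the 56 mm width, y along the 100 mm length, z up. On the bed its length lies along the bed's y, either way round; against the stops its centre is at x = -2 mm, z = 14 mm of the bed
- turnbuckle (a joint): turn (rad) of the brass body about an axis along the bed's y at x 125, z 45 mm of the bed. Starts at 0 to 0.35, grows as spoke tops are pulled towards the robot. Draws each jaw in 4.4 mm per rad: both touch the block at 2.7 +-0.05, then it soon goes stiff: pulling on to about 2.8 (20 N at the knob) grips firmly; it may spring back to 2.7. Takes about 5 N at a knob till then; stays where left
- spoke_a (a point): centre of the black barrel knob (30 mm diameter, 28 mm long along the axis, flat ends) of the first spoke, 80 mm from the turnbuckle axis, at y = -24 mm of the bed; at joint 0 the spoke leans 60 degrees upslope from the bed normal, and at joint q it leans 60 degrees - q
- spoke_b (a point): the same for the second spoke, 90 degrees behind the first: at joint q it leans 150 degrees - q upslope from the bed normal, so it comes up to hand once the first has been pulled over
- turn_axis (a point): point on the turnbuckle axis in the plane of the two spokes, fixed to the bed
- lock_lever (a joint): turn of the lock lever, rad: 0 open (leaning 55 degrees upslope from the bed normal), grows as it is swung over towards the robot, 1.5 fully over at its stop. About 2.5 N at the knob moves it; stays where it is left
- lock_knob (a point): centre of the red barrel knob (30 mm diameter, 28 mm long along the axis, flat ends) of the lock lever, 80 mm from the same axis line as the turnbuckle, riding with the left jaw (y = 65 mm of the bed at the start, 53 mm when clamped)
- lock_axis (a point): point on the axis in the plane of the lock lever; rides with the left jaw
- cork_block: the cork sanding block itself; origin at the centre of its underside
- jaw_left: left jaw; origin and axes as the bed's, carried along by its travel. Steel face 54 mm long (x -25..+29 mm), 25 mm high, at y = +62 mm with the turnbuckle at 0; the jaw behind it rises to 32 mm, and its far end (x 107..143 mm, y 83..101 mm) to 62 mm
- jaw_right: right jaw, mirror image of the left one (face at y = -62 mm with the turnbuckle at 0); origin and axes as the bed's, carried along by its travel
- stone_cap: bystander: white turned stone cap, 69 mm diameter, 59 mm high, loose; it may stand on either side of the clamp, the block on the other; origin at centre of underside
- chuck: bystander: turned wooden chuck, 68 mm diameter, 60 mm high, loose, right of the clamp; origin at centre of underside
Things that resemble listed ones, but are neither listed nor needed, are in the scene too. What is shaped like the cork_block but orange, pink or purple is not meant.

How it is judged:
By the outcome, as a careful person would: the job done as asked, in the order asked, and still so for the second after the job is handed in, with the robot touching nothing.
It also fails if it takes over 72 s, if anything falls off the work surface, if the arm or the gripper's body presses on something with over 40 N, if the wrist force passes 120 N, or if a joint passes its speed limit or range.

## Working session

There is one attempt and no reset: what is moved stays moved. The work goes in short steps, Python scripts to look and compute and a shell command to move; the robot and the scene stay as the last step left them, time stands still between calls to the robot, and variables do not carry over. Pictures are saved under pics/ and viewed, and the job is handed in when it is done.

```bash
ls; mkdir -p pics; python3 - <<'E'
from rig import sense, capture, calibration, grasp_offset
import cv2
print(sense(), grasp_offset)
for n in ("scene","side","wrist"):
    c=calibration(n); print(n,c)
    p,d=capture(n); cv2.imwrite(f"pics/{n}0.png",p[:,:,::-1])
    import numpy as np
    np.savez(f"pics/{n}0.npz",p=p,d=d,K=c["intrinsics"],T=c["world_from_camera"])
E
```

```text
pics
{'time_s': 0.0, 'joints': array([-1.37438459e+00,  3.13466781e-01,  1.49843753e+00, -3.83896332e-06,
        1.33097202e+00, -2.23409946e-01]), 'dq': array([-3.61213722e-05,  1.17393083e-03,  4.64790338e-06,  9.84081256e-04,
       -9.37929472e-04,  3.87687068e-05]), 'tau': array([ 3.70919706e-04, -4.12268472e+01, -2.59742385e+01, -1.42543554e-04,
        4.12996887e-03,  1.37951935e-05]), 'eef_pos': array([ 213.92197425, -479.16599511,  230.72631296]), 'ee_rot': array([ 0.59289365,  0.38516235,  0.59352866, -0.38451374]), 'force': array([-0.01398859, -0.30865579, -0.45306977]), 'wrist_torque': array([ 0.02607923, -0.0274824 ,  0.00842048]), 'grip_width': 1.000272542745232} 18.700000000000003
scene {'intrinsics': array([[411.4384572 ,   0.        , 274.821153  ],
       [  0.        , 411.4384572 , 211.44452772],
       [  0.        ,   0.        ,   1.        ]]), 'world_from_camera': array([[-5.98431669e-01,  5.63974185e-01, -5.69045391e-01,
        -8.97637182e+01],
       [-8.01173538e-01, -4.20630296e-01,  4.25665497e-01,
         4.66096928e+02],
       [ 7.06621034e-04,  
[... 522 characters left out ...]
.08564087e-02,  8.20098895e-01,  5.72118817e-01,
         6.49490692e+02],
       [ 0.00000000e+00,  0.00000000e+00,  0.00000000e+00,
         1.00000000e+00]])}
wrist {'intrinsics': array([[301.51746551,   0.        , 280.79431109],
       [  0.        , 301.51746551, 213.91046923],
       [  0.        ,   0.        ,   1.        ]]), 'world_from_camera': array([[ 4.06923504e-01,  8.78248734e-01,  2.51182053e-01,
         2.77952043e+02],
       [-9.13462195e-01,  3.91322165e-01,  1.11596513e-01,
        -4.50652599e+02],
       [-2.83608923e-04, -2.74856554e-01,  9.61485202e-01,
         3.73612538e+02],
       [ 0.00000000e+00,  0.00000000e+00,  0.00000000e+00,
         1.00000000e+00]])}
```

View pics/scene0.png

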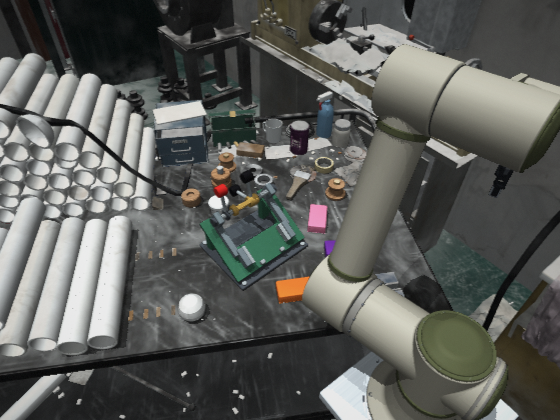

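View pics/side0.png

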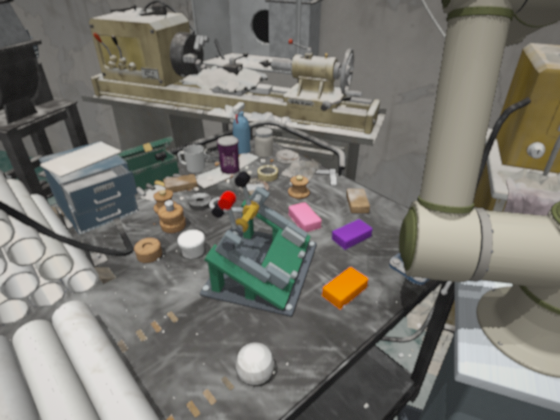

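View pics/wrist0.png

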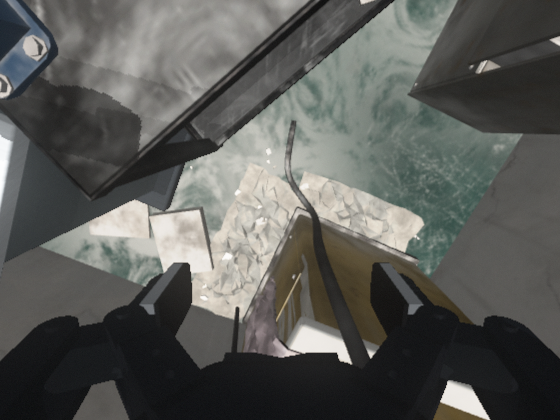

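```bash
cat > h.py <<'E'
import numpy as np,cv2
from rig import sense,capture,calibration,grasp_offset
def grab(n,tag):
    c=calibration(n);p,d=capture(n)
    cv2.imwrite(f"pics/{n}{tag}.png",p[:,:,::-1]); np.savez(f"pics/{n}{tag}.npz",p=p,d=d,K=c["intrinsics"],T=c["world_from_camera"])
def load(n,tag):
    z=np.load(f"pics/{n}{tag}.npz");return z["p"],z["d"],z["K"],z["T"]
def pts(d,K,T):
    v,u=np.indices(d.shape);X=(u-K[0,2])/K[0,0]*d;Y=(v-K[1,2])/K[1,1]*d
    P=np.stack([X,-Y,-d],-1);return P@T[:3,:3].T+T[:3,3]
def ray(u,v,K,T,z):
    r=np.array([(u-K[0,2])/K[0,0],-(v-K[1,2])/K[1,1],-1]);r=T[:3,:3]@r
    return T[:3,3]+r*(z-T[2,3])/r[2]
def proj(P,K,T):
    c=(np.asarray(P)-T[:3,3])@T[:3,:3];return np.stack([K[0,0]*c[...,0]/-c[...,2]+K[0,2],K[1,1]*-c[...,1]/-c[...,2]+K[1,2]],-1)
def crop(n,tag,x0,y0,x1,y1,s,out):
    p=load(n,tag)[0][y0:y1,x0:x1,::-1];cv2.imwrite(f"pics/{out}.png",cv2.resize(p,None,fx=s,fy=s,interpolation=cv2.INTER_CUBIC))
E
python3 - <<'E'
from h import *
crop("scene",0,180,140,380,320,4,"sc1"); crop("side",0,130,150,390,320,3,"si1")
for n,L in (("scene",[(318,218),(292,288),(190,306),(336,185),(222,178),(290,215),(222,192)]),("side",[(357,200),(182,183),(192,240),(304,217),(345,290),(352,234),(255,362),(299,187),(228,200),(242,179),(218,212),(250,215),(148,250),(172,218)])):
    p,d,K,T=load(n,0);P=pts(d,K,T)
    for u,v in L: print(n,u,v,P[v,u].round(0),p[v,u])
E
```

```text
scene 318 218 [ 551. -182.   27.] [235 152 192]
scene 292 288 [393.  47.  28.] [234 134  57]
scene 190 306 [491. 297.  53.] [237 237 237]
scene 336 185 [ 617. -316.   48.] [172 137 102]
scene 222 178 [865. -27.  55.] [138 106  75]
scene 290 215 [ 633. -136.    1.] [65 71 68]
scene 222 192 [628. 100. 232.] [131  24  23]
side 357 200 [ 435. -311.   24.] [169 145 112]
side 182 183 [ 970. -210.   25.] [174 160 145]
side 192 240 [778.  44.  44.] [231 229 226]
side 304 217 [ 555. -171.   25.] [234 158 192]
side 345 290 [388.  59.  26.] [234 145   0]
side 352 234 [ 415. -143.   26.] [147  69 187]
side 255 362 [494. 305.  53.] [226 225 221]
side 299 187 [ 612. -299.   37.] [93 72 52]
side 228 200 [628. 112. 238.] [184  14   0]
side 242 179 [639.  25. 236.] [26 26 27]
side 218 212 [703.  32. 139.] [23 23 26]
side 250 215 [618.  39. 157.] [176 146  55]
side 148 250 [866. 103.  32.] [191 157 117]
side 172 218 [871. -12.  49.] [123  95  66]
```

View pics/sc1.png

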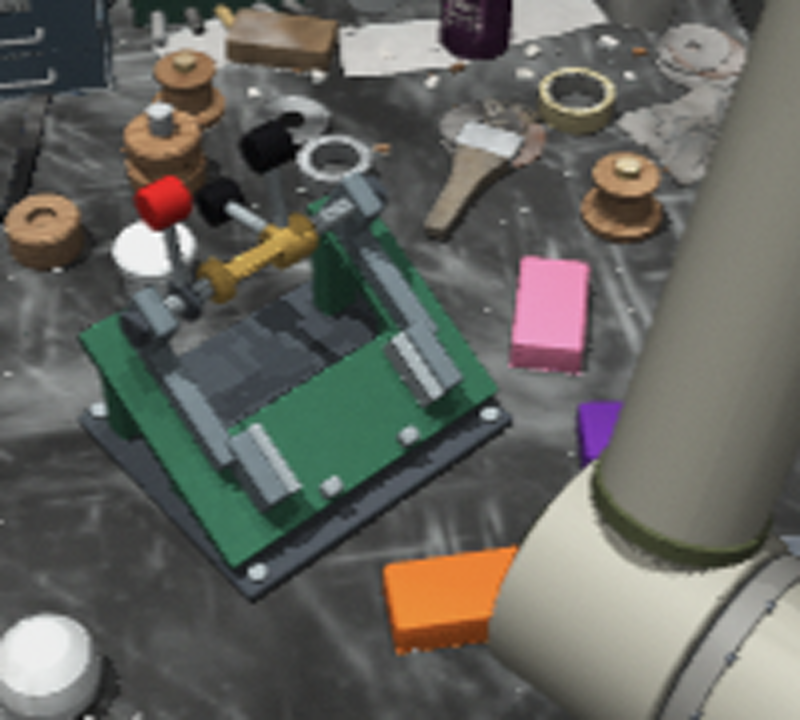

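View pics/si1.png

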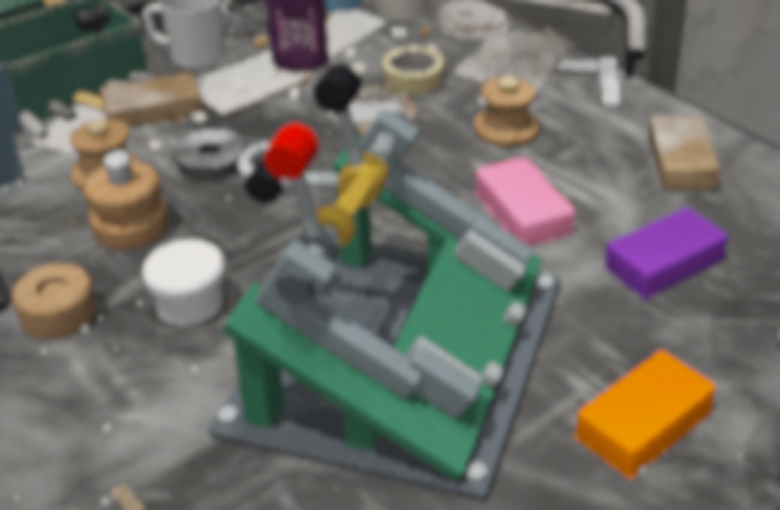

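```bash
cat > bedfit.py <<'E'
from h import *
S={}
for n in ("scene","side"):
    p,d,K,T=load(n,0);P=pts(d,K,T)
    hsv=cv2.cvtColor(p,cv2.COLOR_RGB2HSV)
    m=(hsv[...,0]>60)&(hsv[...,0]<90)&(hsv[...,1]>110)&(d>0)
    near=(np.abs(P[...,0]-590)<220)&(np.abs(P[...,1]-20)<220)&(P[...,2]>15)&(P[...,2]<200)
    Q=P[m&near]; rng=np.random.default_rng(0);best=None
    for _ in range(400):
        a=Q[rng.choice(len(Q),3,False)];nn=np.cross(a[1]-a[0],a[2]-a[0]);l=np.linalg.norm(nn)
        if l<500: continue
        nn/=l; nn*=np.sign(nn[2])
        if not 0.8<nn[2]<0.93: continue
        inl=np.abs((Q-a[0])@nn)<3
        if best is None or inl.sum()>best.sum():best=inl
    for _ in range(3):
        c=Q[best].mean(0);nn=np.linalg.svd(Q[best]-c)[2][2];nn*=np.sign(nn[2]);best=np.abs((Q-c)@nn)<3
    print(n,len(Q),best.sum(),"n",nn,"tilt",np.degrees(np.arccos(nn[2])),"heading(x dir)",np.degrees(np.arctan2(-nn[1],-nn[0])),"c",c, "off",nn@c)
    h=np.arctan2(-nn[1],-nn[0]);R=np.array([[np.cos(h),np.sin(h),0],[-np.sin(h),np.cos(h),0]])
    B=Q[best]@R.T
    print(" ranges level-frame", np.percentile(B,[0.5,99.5],axis=0))
    # min area rect in plane
    xh=np.array([np.cos(h),np.sin(h),0])*np.cos(np.pi/6)+np.array([0,0,.5]);yh=np.array([-np.sin(h),np.cos(h),0])
    bb=np.stack([(Q[best]-c)@xh,(Q[best]-c)@yh],-1)
    print(cv2.minAreaRect(bb.astype(np.float32)))
E
python3 bedfit.py
```

```text
scene 2237 1754 n [-0.49923179 -0.03512992  0.86575603] tilt 30.030853459745366 heading(x dir) 4.02515203670009 c [559.12053011  56.00746738  55.59312159] off -232.96820253222364
 ranges level-frame [[ 508.86471772 -132.05835585]
 [ 674.00912533  115.80599335]]
((34.79446792602539, -24.88916778564453), (192.85733032226562, 250.0718231201172), 0.03400447219610214)
side 2764 2165 n [-0.49641473 -0.0351122   0.86737509] tilt 29.844973710676854 heading(x dir) 4.045883431738609 c [563.64908381  80.93036192  59.51438738] off -231.02405349123083
 ranges level-frame [[ 507.26590905 -112.72381269]
 [ 672.41931931  116.55940605]]
((25.56494903564453, -46.831581115722656), (246.4886932373047, 193.50430297851562), 89.99082946777344)
```

```bash
cat >> h.py <<'E'
HD=np.radians(4.03)
XH=np.array([np.cos(HD)*np.cos(np.pi/6),np.sin(HD)*np.cos(np.pi/6),.5]);YH=np.array([-np.sin(HD),np.cos(HD),0]);ZH=np.cross(XH,YH)
RB=np.stack([XH,YH,ZH],1);OB=np.array([545.4,31.4,46.9])
def b2w(p): return OB+RB@np.asarray(p,float)
def w2b(p): return RB.T@(np.asarray(p)-OB)
def spoke(q,lean=60,r=80,y=-24):
    a=np.radians(lean)-q; return b2w([125+r*np.sin(a),y,45+r*np.cos(a)])
def tri(obs):
    A=np.zeros((3,3));b=np.zeros(3)
    for u,v,K,T in obs:
        r=T[:3,:3]@np.array([(u-K[0,2])/K[0,0],-(v-K[1,2])/K[1,1],-1]);r/=np.linalg.norm(r);M=np.eye(3)-np.outer(r,r);A+=M;b+=M@T[:3,3]
    return np.linalg.solve(A,b)
E
python3 - <<'E'
from h import *
obs={}
for n in ("scene","side"):
    p,d,K,T=load(n,0);P=pts(d,K,T);hsv=cv2.cvtColor(p,cv2.COLOR_RGB2HSV)
    red=((hsv[...,0]<6)|(hsv[...,0]>174))&(hsv[...,1]>170)&(p[...,0]>80)
    blk=(p.max(2)<50)&(P[...,2]>90)&(P[...,0]>600)&(P[...,0]<800)&(np.abs(P[...,1])<120)
    for nm,m in (("red",red),("blk",blk)):
        k,l,st,c=cv2.connectedComponentsWithStats(m.astype(np.uint8))
        for i in range(1,k):
            if st[i,4]>25:
                print(n,nm,st[i],c[i].round(1),w2b(np.median(P[l==i],0)).round(0)); obs[n,nm,i]=(*c[i],K,T)
    # overlays
    im=cv2.resize(p[:,:,::-1],None,fx=1,fy=1).copy(); s=4
    x0,y0=(190,160) if n=="scene" else (190,160)
    im=cv2.resize(im[y0:y0+140,x0:x0+190],None,fx=s,fy=s,interpolation=cv2.INTER_CUBIC)
    def poly(pp,col):
        q=((proj(np.array([b2w(t) for t in pp]),K,T)+.5-[x0,y0])*s).astype(int);cv2.polylines(im,[q],True,col,1)
    poly([(-45,-125,0),(-45,125,0),(38,125,0),(38,-125,0)],(0,255,255))
    for y in(-36,36): poly([(-30,y-7,14),(-30,y+7,14),(-44,y+7,14),(-44,y-7,14)],(0,0,255))
    for sgn in(-1,1): poly([(-25,sgn*62,25),(29,sgn*62,25),(29,sgn*62,0),(-25,sgn*62,0)],(255,255,0))
    cv2.imwrite(f"pics/ov_{n}.png",im)
E
```

```text
scene red [214 184  14  13 127] [220.3 189.5] [175.  64. 119.]
scene blk [240 170  14  14 128] [246.2 176.4] [175. -21. 116.]
scene blk [228 184  13  13  95] [233.8 189.7] [187. -19.   5.]
side red [218 191  18  18 231] [226.5 199.8] [176.  72. 114.]
side blk [235 173  15  14 140] [241.9 179.4] [176. -14. 114.]
side blk [212 205  12  12  82] [217.1 211.9] [184. -13.  -3.]
```

View pics/ov_scene.png

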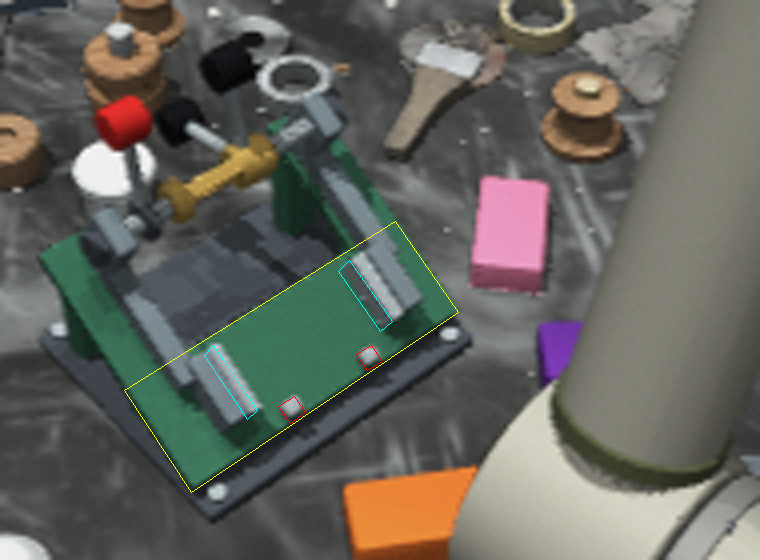

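View pics/ov_side.png

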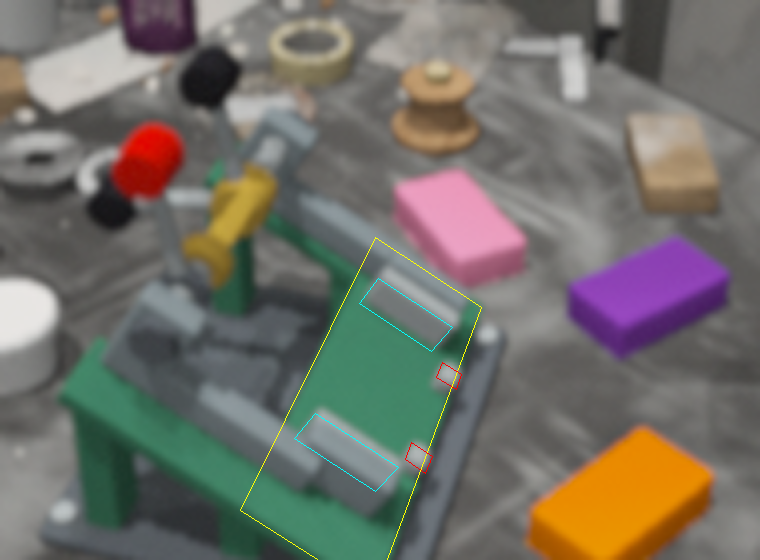

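```bash
python3 - <<'E'
from h import *
o={n:load(n,0)[2:] for n in("scene","side")}
for nm,a,b in (("red",(220.3,189.5),(226.5,199.8)),("A",(246.2,176.4),(241.9,179.4)),("B",(233.8,189.7),(217.1,211.9))):
    X=tri([(*a,*o["scene"]),(*b,*o["side"])]);B=w2b(X);print(nm,X.round(1),B.round(1),"r",np.hypot(B[0]-125,B[2]-45).round(1),"lean",np.degrees(np.arctan2(B[0]-125,B[2]-45)).round(1), [ (proj(X,*o[k])-np.array(v)).round(1) for k,v in (("scene",a),("side",b))])
print("axis world",b2w([125,-24,45]).round(1), "A at q .2",spoke(.2).round(1))
# cork block
p,d,K,T=load("side",0);P=pts(d,K,T)
m=(np.abs(P[...,0]-435)<70)&(np.abs(P[...,1]+311)<80)&(P[...,2]>21)&(P[...,2]<40)&(d>0)
k,l,st,c=cv2.connectedComponentsWithStats(m.astype(np.uint8));i=1+np.argmax(st[1:,4]);Q=P[l==i]
print(st[i],c[i],Q[:,2].mean(),np.percentile(Q[:,2],[10,50,90]));print(cv2.minAreaRect(Q[:,:2].astype(np.float32)))
cnt=max(cv2.findContours((l==i).astype(np.uint8),0,2)[0],key=len);print(cv2.approxPolyDP(cnt,3,True)[:,0])
crop("side",0,310,160,400,250,8,"cork")
E
```

```text
red [640.2  98.  229.1] [177.1  59.7 108.1] r 81.8 lean 39.5 [array([0.1, 0.5]), array([-0.4, -0.6])]
A [646.6  12.3 227.3] [176.5 -26.2 106.4] r 80.2 lean 40.0 [array([0.1, 0.3]), array([-0.2, -0.3])]
B [716.9  14.9 127.6] [187.5 -28.5 -15.1] r 86.6 lean 133.9 [array([0.2, 0.9]), array([-0.6, -1. ])]
axis world [632.6  13.5 148.4] A at q .2 [658.   15.3 224.2]
[347 189  23  20 356] [357.46629213 198.41573034] 25.894110609646876 [24.25179976 26.02831795 27.72664043]
((435.8429260253906, -322.13323974609375), (53.549522399902344, 102.56288146972656), 20.404571533203125)
[[347 189]
 [351 208]
 [369 207]
 [363 189]]
```

View pics/cork.png

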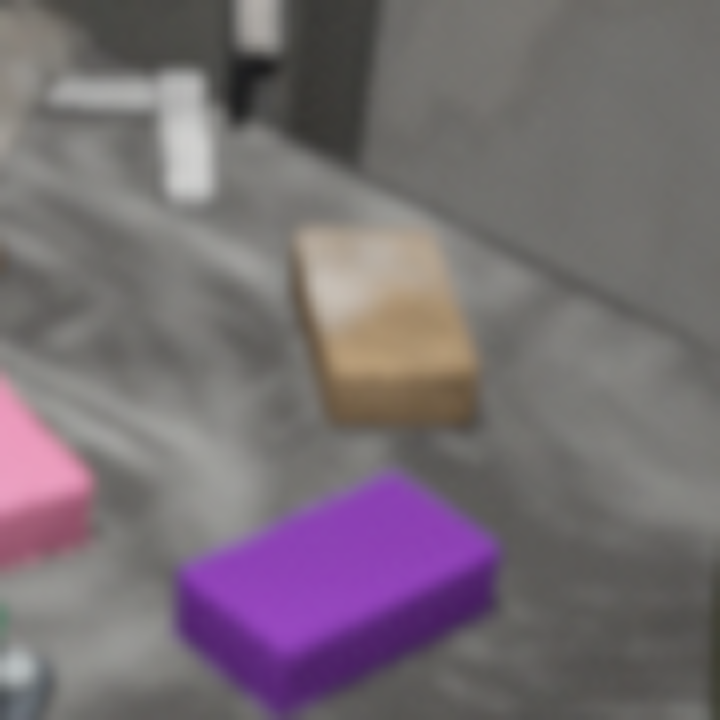

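```bash
cat >> h.py <<'E'
from scipy.spatial.transform import Rotation as Ro
def pose():
    s=sense();q=s["ee_rot"];return s["eef_pos"],Ro.from_quat([q[1],q[2],q[3],q[0]]),s
def Rt(xdir,zdir):
    x=np.array(xdir,float);x/=np.linalg.norm(x);z=np.array(zdir,float);z-=x*(z@x);z/=np.linalg.norm(z)
    return Ro.from_matrix(np.stack([x,np.cross(z,x),z],1))
def go(P,R=None):
    p,R0,s=pose();R=R0 if R is None else R
    l=R0.inv().apply(np.array(P)-p)/300;r=(R0.inv()*R).as_rotvec()/.5
    print("lin",l.round(3),"rot",r.round(3),"dist",np.linalg.norm(np.array(P)-p).round(1),"deg",np.degrees(np.linalg.norm(r)*.5).round(1))
E
python3 - <<'E'
from h import *
p,R,s=pose();print(R.as_matrix().round(3))
a=np.radians(20.4)
for sg in(1,-1):
    go([420,-322,170],Rt([0,0,-1],[sg*np.cos(a),sg*np.sin(a),0]))
E
```

```text
[[-0.     0.913  0.408]
 [ 0.001  0.408 -0.913]
 [-1.     0.    -0.001]]
lin [ 0.203  0.841 -0.198] rot [-3.014e+00 -1.000e-03 -2.000e-03] dist 266.3 deg 86.3
lin [ 0.203  0.841 -0.198] rot [ 3.269e+00 -2.000e-03  1.000e-03] dist 266.3 deg 93.7
```

```bash
python3 -m jog '[{"linear":[0,0.4,-0.1],"rotation":[-1,0,0],"grip":85},{"linear":[0,0.4,-0.1],"rotation":[-1,0,0],"grip":85},{"linear":[0,0.4,-0.1],"rotation":[-1,0,0],"grip":85},{"linear":[0,0.4,-0.1],"rotation":[-1,0,0],"grip":85},{"linear":[0,0.4,-0.1],"rotation":[-1,0,0],"grip":85}]'
python3 - <<'E'
from h import *
a=np.radians(20.4)
print(sense()["joints"])
go([400,-322,190],Rt([0,0,-1],[np.cos(a),np.sin(a),0]))
E
```

```text
time_s: 0.57
eef_pos: [312.5, -401.7, 230.9]
ee_rot: [0.671, 0.224, 0.671, -0.223]
force: [-0.2, 0.0, -0.3]
grip_width: 0.995
[-1.14025073e+00  2.78505604e-01  1.54495104e+00  1.74221805e-04
  1.31927347e+00 -4.97169748e-01]
lin [0.136 0.387 0.074] rot [-1.998e+00 -1.000e-03 -2.000e-03] dist 125.2 deg 57.2
```

```bash
python3 -m jog '[{"linear":[0.136,0.387,0.074],"rotation":[-1,0,0],"grip":85},{"linear":[0.136,0.387,0.074],"rotation":[-1,0,0],"grip":85},{"linear":[0.136,0.387,0.074],"rotation":[-1,0,0],"grip":85},{"linear":[0.136,0.387,0.074],"rotation":[-1,0,0],"grip":85}]'
python3 -m jog '[{"linear":[0,0,0],"rotation":[-1,0,0],"grip":85},{"linear":[0,0,0],"rotation":[-1,0,0],"grip":85},{"linear":[0,0,0],"rotation":[-1,0,0],"grip":85},{"linear":[0,0,0],"rotation":[-1,0,0],"grip":85},{"linear":[0,0,0],"rotation":[-1,0,0],"grip":85}]'
python3 - <<'E'
from h import *
print(sense()["joints"])
grab("wrist",1);p,d,K,T=load("wrist",1);P=pts(d,K,T)
m=(np.abs(P[...,0]-435)<75)&(np.abs(P[...,1]+311)<80)&(P[...,2]>20)&(P[...,2]<36)&(d>0)
k,l,st,c=cv2.connectedComponentsWithStats(m.astype(np.uint8));i=1+np.argmax(st[1:,4]);Q=P[l==i]
print(st[i],np.percentile(Q[:,2],[10,50,90]),cv2.minAreaRect(Q[:,:2].astype(np.float32)))
E
```

```text
time_s: 0.9
eef_pos: [401.9, -318.2, 187.7]
ee_rot: [0.704, 0.053, 0.706, -0.05]
force: [0.4, -0.6, 0.5]
grip_width: 0.997
time_s: 1.32
eef_pos: [401.3, -319.1, 187.4]
ee_rot: [0.696, -0.122, 0.697, 0.126]
force: [0.6, -0.0, 0.6]
grip_width: 0.995
[-0.90137346  0.32763817  1.59641976  0.00162952  1.22342723 -1.25510081]
[ 284  167   54   92 4786] [26.86178685 28.01414491 28.97500249] ((436.3590393066406, -324.2984619140625), (55.15804672241211, 99.11660766601562), 20.44860076904297)
```

View pics/wrist1.png

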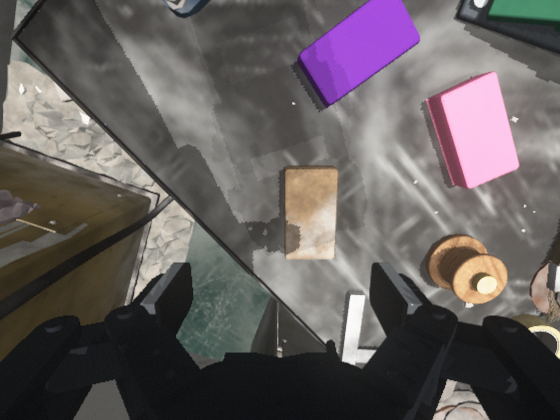

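```bash
python3 - <<'E'
from h import *
a=np.radians(20.4)
go([436.4,-324.3,70],Rt([0,0,-1],[np.cos(a),np.sin(a),0]))
go([436.4,-324.3,-3],Rt([0,0,-1],[np.cos(a),np.sin(a),0]))
E
```

```text
lin [ 0.391 -0.059  0.104] rot [-0.016 -0.001 -0.012] dist 122.7 deg 0.6
lin [ 0.635 -0.06   0.104] rot [-0.016 -0.001 -0.012] dist 193.7 deg 0.6
```

```bash
python3 -m jog '[{"linear":[0.2,-0.059,0.104],"rotation":[-0.016,0,-0.012],"grip":85},{"linear":[0.39,-0.059,0.104],"rotation":[-0.016,0,-0.012],"grip":85},{"linear":[0.45,-0.06,0.104],"rotation":[-0.016,0,-0.012],"grip":85},{"linear":[0.52,-0.06,0.104],"rotation":[-0.016,0,-0.012],"grip":85},{"linear":[0.59,-0.06,0.104],"rotation":[-0.016,0,-0.012],"grip":85},{"linear":[0.62,-0.06,0.104],"rotation":[-0.016,0,-0.012],"grip":85},{"linear":[0.635,-0.06,0.104],"rotation":[-0.016,0,-0.012],"grip":85},{"linear":[0.635,-0.06,0.104],"rotation":[-0.016,0,-0.012],"grip":85}]'
python3 - <<'E'
from h import *
a=np.radians(20.4)
go([436.4,-324.3,-3],Rt([0,0,-1],[np.cos(a),np.sin(a),0]))
E
```

```text
time_s: 2.03
eef_pos: [436.3, -324.7, -2.9]
ee_rot: [0.696, -0.124, 0.696, 0.124]
force: [0.0, -0.2, 0.3]
grip_width: 0.993
lin [0.    0.001 0.001] rot [-0.007 -0.     0.001] dist 0.4 deg 0.2
```

```bash
python3 -m jog '[{"linear":[0,0,0],"rotation":[0,0,0],"grip":50},{"linear":[0,0,0],"rotation":[0,0,0],"grip":50},{"linear":[0,0,0],"rotation":[0,0,0],"grip":50},{"linear":[0,0,0],"rotation":[0,0,0],"grip":50},{"linear":[0,0,0],"rotation":[0,0,0],"grip":50},{"linear":[0,0,0],"rotation":[0,0,0],"grip":50}]' 45
python3 -c "
from h import *
print(sense()['grip_width']*85.4)"
```

```text
time_s: 2.53
eef_pos: [436.9, -325.5, -1.3]
ee_rot: [0.697, -0.125, 0.696, 0.123]
force: [-2.2, -0.0, 7.7]
grip_width: 0.635
54.190680766398955
```

```bash
python3 -m jog '[{"linear":[-0.1,0,0],"rotation":[0,0,0],"grip":45},{"linear":[-0.3,0,0],"rotation":[0,0,0],"grip":45},{"linear":[-0.5,0,0],"rotation":[0,0,0],"grip":45},{"linear":[-0.7,0,0],"rotation":[0,0,0],"grip":45},{"linear":[-0.7,0,0],"rotation":[0,0,0],"grip":45},{"linear":[-0.7,0,0],"rotation":[0,0,0],"grip":45},{"linear":[-0.7,0,0],"rotation":[0,0,0],"grip":45}]'
python3 - <<'E'
from h import *
print(sense()['grip_width']*85.4,sense()["joints"].round(2))
# target: pre-place pose 90mm above bed along normal
R=Rt(-ZH,XH)
T=b2w([-2,0,-1.3]); print("place",T,"hover",b2w([-2,0,90]))
go(b2w([-2,0,90]),R)
grab("wrist",2)
E
```

```text
time_s: 3.12
eef_pos: [437.5, -325.9, 213.4]
ee_rot: [0.698, -0.127, 0.694, 0.12]
force: [-0.1, -0.6, -0.5]
grip_width: 0.636
54.30525435231859 [-0.85  0.37  1.47 -0.    1.29 -1.21]
place [544.32062468  31.32395478  44.77416698] hover [498.78349937  28.11572813 123.84228634]
lin [0.289 1.041 0.598] rot [ 0.556 -1.03  -0.127] dist 370.3 deg 33.7
```

View pics/wrist2.png

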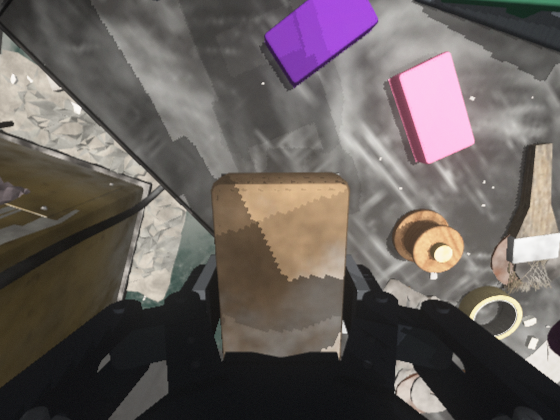

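```bash
cat > blk.py <<'E'
from h import *
import sys
p,R,s=pose();_,d,K,T=load("wrist",sys.argv[1]);P=R.inv().apply((pts(d,K,T)-p).reshape(-1,3)).reshape(d.shape+(3,))
img=_;hsv=cv2.cvtColor(img,cv2.COLOR_RGB2HSV)
m=(d>0)&(np.abs(P[...,2])<26)&(P[...,0]>-40)&(P[...,0]<10)&(np.abs(P[...,1])<70)&(hsv[...,0]<22)&(hsv[...,1]>50)
Q=P[m];print(len(Q),np.percentile(Q,[1,10,50,90,99],axis=0).round(1))
m2=Q[:,0]<np.percentile(Q[:,0],60)
A=np.c_[Q[:,1:],np.ones(len(Q))]
for _ in range(3):
    c=np.linalg.lstsq(A[m2],Q[m2,0],rcond=None)[0];m2=np.abs(A@c-Q[:,0])<2
print("x = a*y+b*z+c",c.round(3),m2.sum(), "y range",Q[m2,1].min(),Q[m2,1].max())
E
python3 blk.py 2
```

```text
17751 [[-33.7 -25.7 -25.4]
 [-33.1  -8.1 -21.4]
 [-32.3  25.4  -4. ]
 [-31.1  47.3  17.5]
 [-14.9  49.7  25. ]]
x = a*y+b*z+c [ 6.0000e-03 -4.0000e-03 -3.2451e+01] 16580 y range -32.28206378668199 49.64361812846812
```

```bash
python3 -m jog '[{"linear":[0,0.25,0.12],"rotation":[0.1,-0.2,0],"grip":45},{"linear":[0,0.5,0.3],"rotation":[0.25,-0.4,-0.05],"grip":45},{"linear":[0.05,0.7,0.4],"rotation":[0.4,-0.6,-0.1],"grip":45},{"linear":[0.1,0.85,0.5],"rotation":[0.5,-0.8,-0.127],"grip":45},{"linear":[0.15,0.95,0.55],"rotation":[0.556,-1,-0.127],"grip":45},{"linear":[0.15,1,0.598],"rotation":[0.556,-1,-0.127],"grip":45},{"linear":[0.15,1,0.598],"rotation":[0.556,-1,-0.127],"grip":45},{"linear":[0.15,1,0.598],"rotation":[0.556,-1,-0.127],"grip":45},{"linear":[0.15,1,0.598],"rotation":[0.556,-1,-0.127],"grip":45},{"linear":[0.15,1,0.598],"rotation":[0.556,-1,-0.127],"grip":45}]'
python3 - <<'E'
from h import *
print(sense()['grip_width']*85.4,sense()["joints"].round(2))
R=Rt(-ZH,XH)
go(b2w([2,0,75]),R)
E
```

```text
time_s: 4.0
eef_pos: [500.4, 21.9, 161.1]
ee_rot: [0.86, -0.017, 0.509, 0.033]
force: [0.5, 0.1, -1.3]
grip_width: 0.636
54.31481599054755 [-0.28  0.12  2.04  0.34  0.54 -0.61]
lin [ 0.157  0.02  -0.049] rot [ 0.003 -0.045 -0.011] dist 49.6 deg 1.3
```

```bash
python3 -m jog '[{"linear":[0.08,0.02,-0.049],"rotation":[0,-0.045,-0.011],"grip":45},{"linear":[0.157,0.02,-0.049],"rotation":[0,-0.045,-0.011],"grip":45},{"linear":[0.157,0.02,-0.049],"rotation":[0,-0.045,-0.011],"grip":45}]'
python3 - <<'E'
from h import *
grab("wrist",3);grab("side",3)
p,R,s=pose();print(w2b(p).round(1),s["joints"].round(2))
_,d,K,T=load("wrist",3)
im=cv2.imread("pics/wrist3.png")
def poly(pp,col):
    q=(proj(np.array([b2w(t) for t in pp]),K,T)+.5).astype(int);cv2.polylines(im,[q],True,col,1)
poly([(-45,-125,0),(-45,125,0),(38,125,0),(38,-125,0)],(0,255,255))
for y in(-36,36): poly([(-30,y-7,14),(-30,y+7,14),(-44,y+7,14),(-44,y-7,14)],(0,0,255))
for sgn in(-1,1): poly([(-25,sgn*60.5,25),(29,sgn*60.5,25),(29,sgn*60.5,0),(-25,sgn*60.5,0)],(255,255,0))
cv2.imwrite("pics/ov3.png",im); crop("side",3,190,120,390,300,4,"si3")
E
python3 blk.py 3
```

```text
time_s: 4.25
eef_pos: [507.7, 29.2, 108.3]
ee_rot: [0.863, -0.017, 0.503, 0.031]
force: [-0.8, 1.0, -1.3]
grip_width: 0.637
[ 1.1 -0.4 74.7] [-0.26  0.22  2.09  0.46  0.37 -0.72]
16568 [[-28.  -23.6 -25.6]
 [-27.4  -4.9 -22.1]
 [-26.6  27.7  -5.3]
 [-25.4  48.9  15.9]
 [-11.4  51.5  23.9]]
x = a*y+b*z+c [-1.0000e-03  9.0000e-03 -2.6589e+01] 15371 y range -29.67509654849348 51.035938935671815
```

View pics/ov3.png

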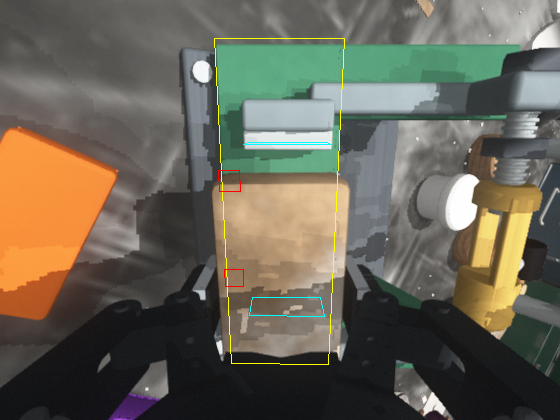

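View pics/si3.png

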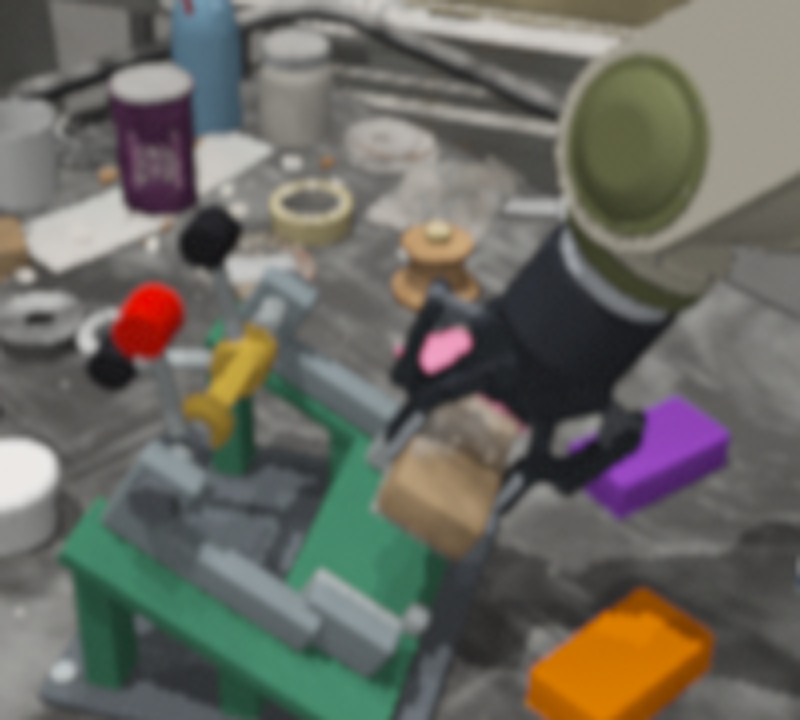

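```bash
python3 -m jog '[{"linear":[0.08,0.001,0.007],"rotation":[0,0,0],"grip":45},{"linear":[0.14,0.001,0.007],"rotation":[0,0,0],"grip":45},{"linear":[0.19,0.001,0.007],"rotation":[0,0,0],"grip":45},{"linear":[0.22,0.001,0.007],"rotation":[0,0,0],"grip":45},{"linear":[0.232,0.001,0.007],"rotation":[0,0,0],"grip":45},{"linear":[0.232,0.001,0.007],"rotation":[0,0,0],"grip":45}]'
python3 - <<'E'
from h import *
p,R,s=pose();print(w2b(p).round(1),(RB.T@s["force"]).round(1));go(b2w([3,0,-1]),Rt(-ZH,XH))
E
```

```text
time_s: 4.85
eef_pos: [545.8, 30.8, 53.4]
ee_rot: [0.865, -0.018, 0.5, 0.031]
force: [-0.4, -0.2, -1.7]
grip_width: 0.63
[ 3.5 -0.6  5.4] [-1.2 -0.2 -1.2]
lin [ 0.021  0.002 -0.002] rot [ 0.    -0.004 -0.   ] dist 6.5 deg 0.1
```

```bash
python3 -m jog '[{"linear":[0.007,0.001,0],"rotation":[0,0,0],"grip":45},{"linear":[0.013,0.001,0],"rotation":[0,0,0],"grip":45},{"linear":[0.016,0.001,0],"rotation":[0,0,0],"grip":45}]'
python3 - <<'E'
from h import *
p,R,s=pose();print(w2b(p).round(1),(RB.T@s["force"]).round(1))
E
```

```text
time_s: 5.1
eef_pos: [548.4, 31.1, 49.9]
ee_rot: [0.865, -0.018, 0.5, 0.03]
force: [-0.5, -0.5, -0.8]
grip_width: 0.637
[ 4.1 -0.5  1.1] [-0.9 -0.5 -0.4]
```

```bash
python3 -m jog '[{"linear":[0.004,0.001,-0.002],"rotation":[0,0,0],"grip":45},{"linear":[0.007,0.001,-0.003],"rotation":[0,0,0],"grip":45},{"linear":[0.007,0.001,-0.003],"rotation":[0,0,0],"grip":45}]'
python3 - <<'E'
from h import *
p,R,s=pose();print(w2b(p).round(1),(RB.T@s["force"]).round(1))
E
```

```text
time_s: 5.35
eef_pos: [548.7, 31.3, 49.1]
ee_rot: [0.866, -0.018, 0.499, 0.03]
force: [-16.2, -3.1, 20.6]
grip_width: 0.636
[ 3.9 -0.3  0.3] [-3.9 -2.  26.1]
```

```bash
python3 -m jog '[{"linear":[0,0,-0.006],"rotation":[0,0,0],"grip":45},{"linear":[-0.001,0,-0.012],"rotation":[0,0,0],"grip":45},{"linear":[-0.001,0,-0.018],"rotation":[0,0,0],"grip":45},{"linear":[-0.001,0,-0.018],"rotation":[0,0,0],"grip":45}]'
python3 - <<'E'
from h import *
p,R,s=pose();print(w2b(p).round(1),(RB.T@s["force"]).round(1))
E
```

```text
time_s: 5.68
eef_pos: [543.4, 31.0, 46.3]
ee_rot: [0.866, -0.018, 0.499, 0.03]
force: [-0.3, 0.0, -1.1]
grip_width: 0.634
[-2.  -0.2  0.5] [-0.9  0.  -0.8]
```

```bash
python3 -m jog '[{"linear":[0.002,0,-0.004],"rotation":[0,0,0],"grip":45},{"linear":[0.002,0,-0.007],"rotation":[0,0,0],"grip":45},{"linear":[0.002,0,-0.007],"rotation":[0,0,0],"grip":45}]'
python3 - <<'E'
from h import *
p,R,s=pose();print(w2b(p).round(1),(RB.T@s["force"]).round(1))
E
```

```text
time_s: 5.93
eef_pos: [543.0, 30.8, 45.9]
ee_rot: [0.866, -0.018, 0.498, 0.03]
force: [-1.3, 0.8, 9.6]
grip_width: 0.631
[-2.6 -0.4  0.4] [3.8 0.9 8.9]
```

```bash
python3 -m jog '[{"linear":[0,0,-0.005],"rotation":[0,0,0],"grip":45},{"linear":[0,0,-0.008],"rotation":[0,0,0],"grip":45},{"linear":[0,0,-0.008],"rotation":[0,0,0],"grip":45}]'
python3 - <<'E'
from h import *
p,R,s=pose();print(w2b(p).round(1),(RB.T@s["force"]).round(1))
grab("side",4);grab("scene",4);crop("side",4,190,120,390,300,4,"si4");crop("scene",4,190,160,380,300,4,"sc4")
E
```

```text
time_s: 6.18
eef_pos: [542.7, 30.5, 46.0]
ee_rot: [0.868, -0.018, 0.496, 0.029]
force: [7.6, 4.7, 3.0]
grip_width: 0.636
[-2.8 -0.7  0.6] [ 8.4  4.2 -1.4]
```

View pics/si4.png

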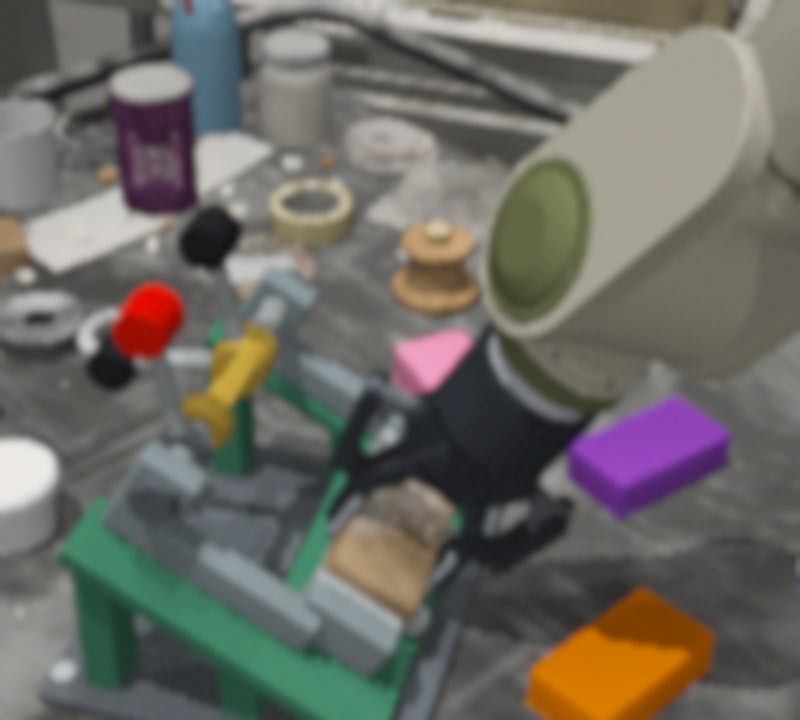

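View pics/sc4.png

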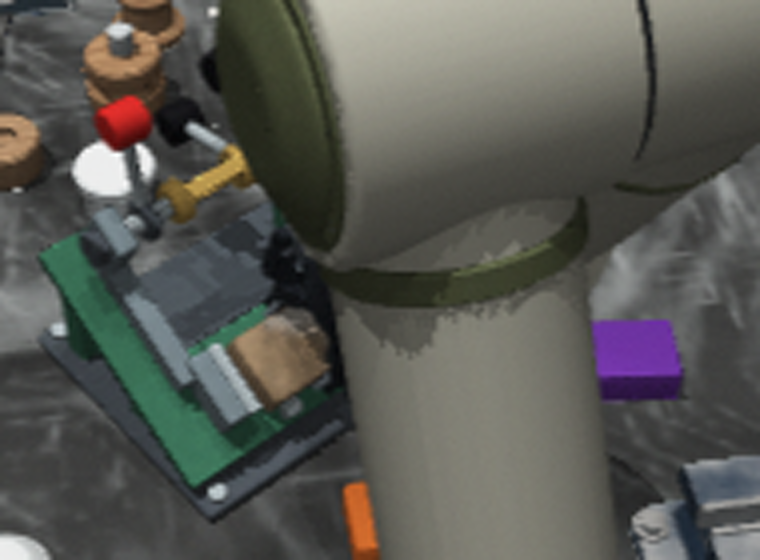

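```bash
python3 -m jog '[{"linear":[0,0,0],"rotation":[0,0,0],"grip":58},{"linear":[0,0,0],"rotation":[0,0,0],"grip":66},{"linear":[0,0,0],"rotation":[0,0,0],"grip":75},{"linear":[0,0,0],"rotation":[0,0,0],"grip":80},{"linear":[-0.003,0,0],"rotation":[0,0,0],"grip":80},{"linear":[-0.05,0,0],"rotation":[0,0,0],"grip":80},{"linear":[-0.15,0,0],"rotation":[0,0,0],"grip":80},{"linear":[-0.3,0,0],"rotation":[0,0,0],"grip":80},{"linear":[-0.4,0,0],"rotation":[0,0,0],"grip":80},{"linear":[-0.4,0,0],"rotation":[0,0,0],"grip":80},{"linear":[-0.4,0,0],"rotation":[0,0,0],"grip":80}]'
python3 - <<'E'
from h import *
grab("wrist",5);grab("side",5)
p,R,s=pose();print(w2b(p).round(1),s["joints"].round(2),s["force"])
crop("side",5,190,120,390,300,4,"si5")
_,d,K,T=load("wrist",5)
hsv=cv2.cvtColor(_,cv2.COLOR_RGB2HSV)
P=(pts(d,K,T)-OB)@RB
m=(d>0)&(P[...,2]>20)&(P[...,2]<36)&(np.abs(P[...,0])<60)&(np.abs(P[...,1])<60)&(hsv[...,0]<22)&(hsv[...,1]>50)
Q=P[m];print(np.median(Q,0),cv2.minAreaRect(Q[:,:2].astype(np.float32)))
E
```

```text
time_s: 7.2
eef_pos: [482.2, 26.3, 151.0]
ee_rot: [0.868, -0.018, 0.495, 0.029]
force: [1.4, -0.2, -0.3]
grip_width: 0.933
[ -4.2  -0.4 120. ] [-0.28  0.09  2.12  0.41  0.46 -0.68] [-1.10392883 -0.31104216 -0.67714056]
[-9.05198695 22.08510558 29.42310413] ((-2.672647476196289, 0.7611656188964844), (98.3948745727539, 54.30772018432617), 89.9339828491211)
```

View pics/wrist5.png

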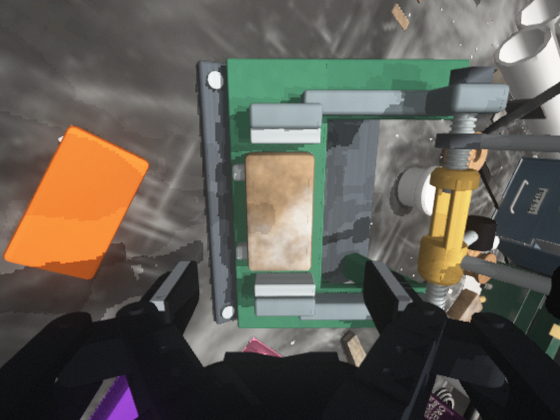

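View pics/si5.png

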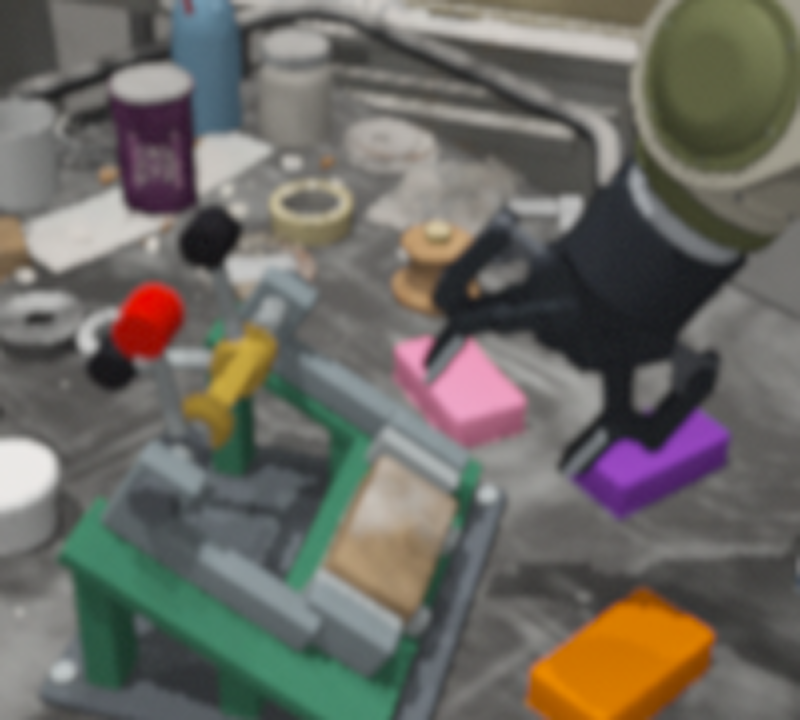

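```bash
python3 - <<'E'
from h import *
R=Rt([0,0,-1],YH)
A=np.array([646.6,12.3,227.3])
go(A+[-60,0,90],R)
print("model A q=.35",spoke(.35).round(1),"q=.3",spoke(.3).round(1))
E
```

```text
lin [-0.31  -0.072  0.582] rot [-3.063  0.829  0.834] dist 198.9 deg 94.0
model A q=.35 [646.4  14.5 227.2] q=.3 [650.3  14.7 226.4]
```

```bash
python3 -m jog '[{"linear":[-0.15,-0.04,0.2],"rotation":[-1,0.27,0.272],"grip":60},{"linear":[-0.31,-0.072,0.4],"rotation":[-1,0.27,0.272],"grip":60},{"linear":[-0.31,-0.072,0.582],"rotation":[-1,0.27,0.272],"grip":60},{"linear":[-0.31,-0.072,0.582],"rotation":[-1,0.27,0.272],"grip":60},{"linear":[-0.31,-0.072,0.582],"rotation":[-1,0.27,0.272],"grip":60}]'
python3 -m jog '[{"linear":[0,0,0],"rotation":[-1,0.27,0.272],"grip":60},{"linear":[0,0,0],"rotation":[-1,0.27,0.272],"grip":60},{"linear":[0,0,0],"rotation":[-1,0.27,0.272],"grip":60},{"linear":[0,0,0],"rotation":[-1,0.27,0.272],"grip":60},{"linear":[0,0,0],"rotation":[-1,0.27,0.272],"grip":60}]'
python3 - <<'E'
from h import *
R=Rt([0,0,-1],YH);print(sense()["joints"].round(2))
go(np.array([600,12.3,310]),R)
E
```

```text
time_s: 7.72
eef_pos: [588.9, 11.8, 318.2]
ee_rot: [0.796, -0.202, 0.531, 0.21]
force: [1.0, 0.6, 0.2]
grip_width: 0.705
time_s: 8.13
eef_pos: [589.9, 11.9, 315.6]
ee_rot: [0.665, -0.37, 0.527, 0.377]
force: [0.4, 0.7, -0.1]
grip_width: 0.705
[-0.24  0.33  1.27  0.15  1.41 -1.38]
lin [ 0.024 -0.028  0.012] rot [-1.04   0.284  0.277] dist 11.5 deg 31.9
```

```bash
python3 -m jog '[{"linear":[0,-0.02,0],"rotation":[-1,0.284,0.277],"grip":60},{"linear":[0,-0.02,0.01],"rotation":[-1,0.284,0.277],"grip":60},{"linear":[0,-0.02,0.01],"rotation":[-1,0.284,0.277],"grip":60},{"linear":[0,-0.02,0.01],"rotation":[-1,0.284,0.277],"grip":60},{"linear":[0,-0.02,0.01],"rotation":[-1,0.284,0.277],"grip":60}]'
python3 - <<'E'
from h import *
grab("wrist",6);grab("side",6);crop("side",6,190,120,390,300,4,"si6")
print(sense()["joints"].round(2))
p,d,K,T=load("wrist",6);P=(pts(d,K,T)-OB)@RB;hsv=cv2.cvtColor(p,cv2.COLOR_RGB2HSV)
red=((hsv[...,0]<6)|(hsv[...,0]>174))&(hsv[...,1]>170)&(p[...,0]>80)
blk=(p.max(2)<60)&(P[...,2]>-30)&(P[...,2]<140)&(P[...,0]>60)&(P[...,0]<220)&(np.abs(P[...,1]+24)<25)
for nm,m in(("red",red),("blk",blk)):
    k,l,st,c=cv2.connectedComponentsWithStats(m.astype(np.uint8))
    for i in range(1,k):
        if st[i,4]>60: print(nm,st[i],c[i].round(1),np.median(P[l==i],0).round(1),np.percentile(P[l==i][:,1],[3,97]).round(1))
E
```

```text
time_s: 8.55
eef_pos: [597.4, 12.4, 313.7]
ee_rot: [0.484, -0.512, 0.487, 0.516]
force: [-0.0, 1.2, -0.6]
grip_width: 0.701
[-0.18  0.44  1.1   0.    1.6  -1.8 ]
red [363 256  41  36 884] [387.4 270.5] [173.5  62.6 121.5] [46.1 72.4]
blk [259 259  34  42 959] [273.8 275.1] [175.3 -29.9 119.9] [-39.9 -14.6]
```

View pics/wrist6.png

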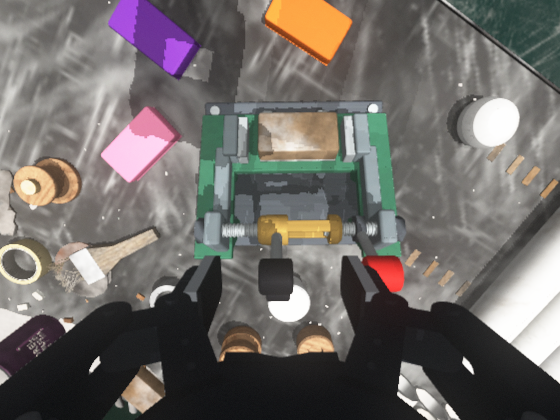

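```bash
python3 - <<'E'
from h import *
p,d,K,T=load("wrist",6)
for q in(.25,.3,.35,.4,.45): print(q,proj(spoke(q,y=-27),K,T).round(1),spoke(q,y=-27).round(1))
for q in(0,.1,.2,.3): print("red",q,proj(spoke(q,55,y=60),K,T).round(1))
m=(p.max(2)<60);m[:255]=0;m[305:]=0;m[:,:250]=0;m[:,300:]=0
ys,xs=np.where(m);print(xs.min(),xs.max(),ys.min(),ys.max(),xs.mean(),ys.mean())
R=Rt([0,0,-1],YH)
go([646,11.8,270],R);go([646,11.8,208.5],R)
crop("wrist",6,190,200,420,320,3,"w6")
E
```

```text
0.25 [276.3 282.7] [654.4  12.  225.4]
0.3 [276.2 279.1] [650.5  11.7 226.4]
0.35 [276.1 275.3] [646.6  11.5 227.2]
0.4 [276.  271.4] [642.7  11.2 227.8]
0.45 [275.9 267.2] [638.7  10.9 228.2]
red 0 [375.9 291.5]
red 0.1 [377.6 285.6]
red 0.2 [379.1 278.8]
red 0.3 [380.3 271.1]
259 292 259 300 273.78364389233957 275.18633540372673
lin [ 0.146 -0.163 -0.011] rot [-0.036  0.006 -0.01 ] dist 65.7 deg 1.1
lin [ 0.351 -0.164 -0.012] rot [-0.036  0.006 -0.01 ] dist 116.2 deg 1.1
```

View pics/w6.png

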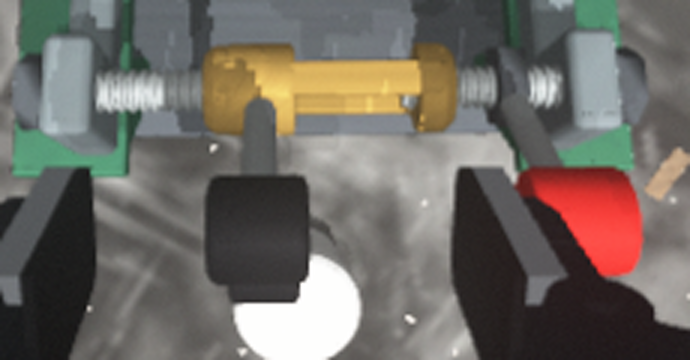

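View pics/si6.png

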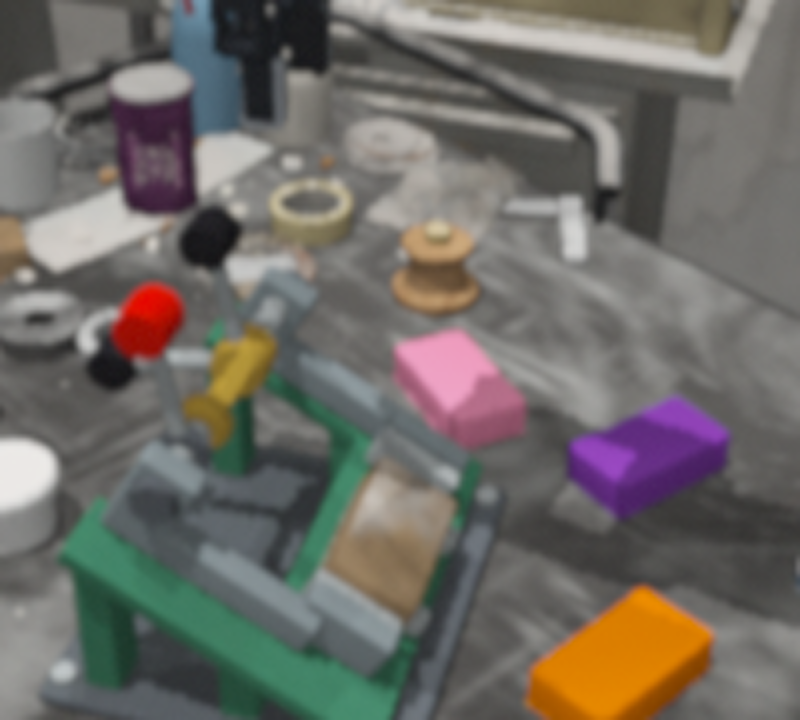

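```bash
python3 -m jog '[{"linear":[0.02,-0.1,-0.012],"rotation":[-0.036,0,-0.01],"grip":52},{"linear":[0.08,-0.168,-0.012],"rotation":[-0.036,0,-0.01],"grip":52},{"linear":[0.16,-0.168,-0.012],"rotation":[-0.036,0,-0.01],"grip":52},{"linear":[0.25,-0.168,-0.012],"rotation":[-0.036,0,-0.01],"grip":52},{"linear":[0.31,-0.168,-0.012],"rotation":[-0.036,0,-0.01],"grip":52},{"linear":[0.345,-0.168,-0.012],"rotation":[-0.036,0,-0.01],"grip":52},{"linear":[0.355,-0.168,-0.012],"rotation":[-0.036,0,-0.01],"grip":52},{"linear":[0.355,-0.168,-0.012],"rotation":[-0.036,0,-0.01],"grip":52}]'
python3 - <<'E'
from h import *
print(sense()["joints"].round(2),sense()["force"].round(1));grab("side",7);crop("side",7,190,60,390,240,4,"si7");grab("wrist",7)
E
```

```text
time_s: 9.32
eef_pos: [647.2, 11.7, 206.6]
ee_rot: [0.483, -0.516, 0.482, 0.518]
force: [0.0, 0.5, 0.2]
grip_width: 0.607
[-0.16  0.61  1.12  0.    1.42 -1.8 ] [0.  0.5 0.2]
```

View pics/si7.png

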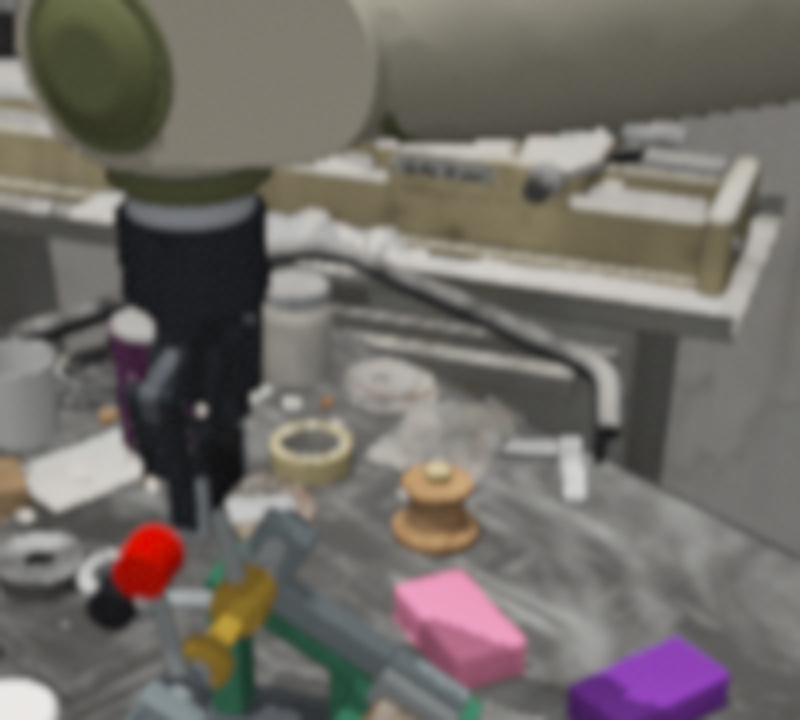

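View pics/wrist7.png

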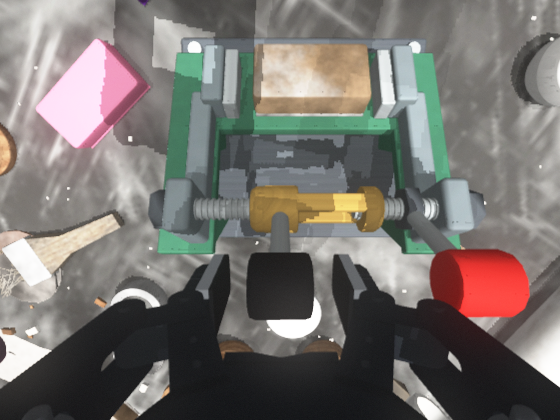

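```bash
python3 -m jog '[{"linear":[0,0,0],"rotation":[0,0,0],"grip":20},{"linear":[0,0,0],"rotation":[0,0,0],"grip":20},{"linear":[0,0,0],"rotation":[0,0,0],"grip":20},{"linear":[0,0,0],"rotation":[0,0,0],"grip":20},{"linear":[0,0,0],"rotation":[0,0,0],"grip":20},{"linear":[0,0,0],"rotation":[0,0,0],"grip":20}]' 60
python3 - <<'E'
from h import *
p,R,s=pose();print(s["grip_width"]*85.4,s["force"].round(1),p.round(1))
grab("wrist",8)
# arc waypoints (world down tool), relative to knob centre start at q0=.33
c=p
for q in np.arange(.33,2.1,.1):
    dlt=spoke(q)-spoke(.33); l=R.inv().apply(dlt)/300; print(round(q,2),l.round(3))
E
```

```text
time_s: 9.92
eef_pos: [648.2, 11.3, 209.9]
ee_rot: [-0.484, 0.518, -0.481, -0.516]
force: [0.4, -2.0, 5.5]
grip_width: 0.316
27.01545297377782 [ 0.4 -2.   5.5] [648.2  11.3 209.9]
0.33 [0. 0. 0.]
0.43 [-0.004  0.026 -0.   ]
0.53 [-0.005  0.053 -0.   ]
0.63 [-0.004  0.08  -0.   ]
0.73 [ 0.     0.106 -0.   ]
0.83 [ 0.007  0.132 -0.   ]
0.93 [ 0.016  0.157 -0.   ]
1.03 [ 0.028  0.181 -0.   ]
1.13 [ 0.042  0.203 -0.   ]
1.23 [ 0.058  0.225 -0.   ]
1.33 [ 0.076  0.244 -0.   ]
1.43 [ 0.096  0.262 -0.   ]
1.53 [ 0.118  0.277 -0.   ]
1.63 [ 0.141  0.29  -0.001]
1.73 [ 0.165  0.301 -0.001]
1.83 [ 0.191  0.31  -0.001]
1.93 [ 0.217  0.315 -0.001]
2.03 [ 0.243  0.319 -0.001]
```

View pics/wrist8.png

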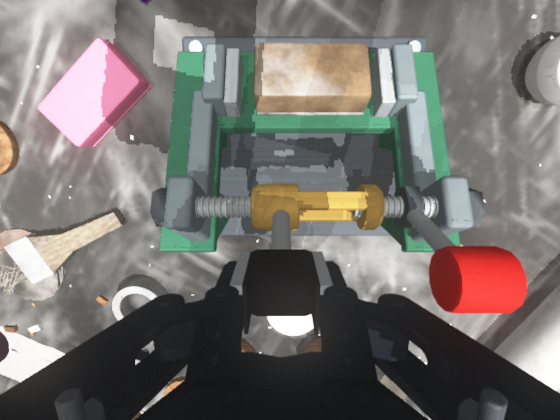

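```bash
python3 -m jog '[{"linear":[-0.002,0.013,0],"rotation":[0,0,0],"grip":20},{"linear":[-0.004,0.026,0],"rotation":[0,0,0],"grip":20},{"linear":[-0.005,0.053,0],"rotation":[0,0,0],"grip":20},{"linear":[-0.004,0.08,0],"rotation":[0,0,0],"grip":20},{"linear":[0,0.106,0],"rotation":[0,0,0],"grip":20},{"linear":[0.007,0.132,0],"rotation":[0,0,0],"grip":20},{"linear":[0.016,0.157,0],"rotation":[0,0,0],"grip":20},{"linear":[0.028,0.181,0],"rotation":[0,0,0],"grip":20},{"linear":[0.028,0.181,0],"rotation":[0,0,0],"grip":20}]' 30
python3 - <<'E'
from h import *
p,R,s=pose();print(s["grip_width"]*85.4,s["force"].round(1),p.round(1),s["joints"].round(2))
grab("wrist",9)
E
```

```text
time_s: 10.72
eef_pos: [595.5, 7.6, 203.6]
ee_rot: [-0.486, 0.52, -0.479, -0.514]
force: [2.2, -0.4, 7.6]
grip_width: 0.319
27.28043054196582 [ 2.2 -0.4  7.6] [595.5   7.6 203.6] [-0.19  0.48  1.33  0.    1.32 -1.83]
```

View pics/wrist9.png

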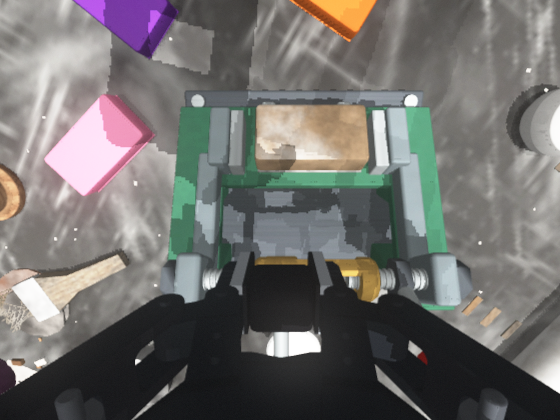

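```bash
python3 - <<'E'
from h import *
p,R,s=pose()
for q in np.arange(1.1,2.11,.1):
    print(round(q,2),(R.inv().apply(spoke(q)-spoke(1.01))/300).round(3))
E
```

```text
1.1 [ 0.012  0.021 -0.   ]
1.2 [ 0.027  0.043 -0.   ]
1.3 [ 0.045  0.063 -0.   ]
1.4 [ 0.064  0.081 -0.   ]
1.5 [ 0.085  0.097 -0.   ]
1.6 [ 0.108  0.111 -0.   ]
1.7 [ 0.132  0.123 -0.   ]
1.8 [ 0.157  0.132 -0.   ]
1.9 [ 0.183  0.139 -0.   ]
2.0 [ 0.209  0.143 -0.   ]
2.1 [ 0.236  0.145 -0.   ]
```

```bash
python3 -m jog '[{"linear":[0.012,0.021,0],"rotation":[0,0,0],"grip":20},{"linear":[0.027,0.043,0],"rotation":[0,0,0],"grip":20},{"linear":[0.045,0.063,0],"rotation":[0,0,0],"grip":20},{"linear":[0.064,0.081,0],"rotation":[0,0,0],"grip":20},{"linear":[0.085,0.097,0],"rotation":[0,0,0],"grip":20},{"linear":[0.108,0.111,0],"rotation":[0,0,0],"grip":20},{"linear":[0.132,0.123,0],"rotation":[0,0,0],"grip":20},{"linear":[0.157,0.132,0],"rotation":[0,0,0],"grip":20},{"linear":[0.183,0.139,0],"rotation":[0,0,0],"grip":20},{"linear":[0.209,0.143,0],"rotation":[0,0,0],"grip":20},{"linear":[0.209,0.143,0],"rotation":[0,0,0],"grip":20}]' 30
python3 - <<'E'
from h import *
p,R,s=pose();print(s["grip_width"]*85.4,s["force"].round(1),p.round(1),s["joints"].round(2))
grab("wrist",10);grab("side",10);crop("side",10,190,60,390,240,4,"si10")
E
```

```text
time_s: 11.68
eef_pos: [553.4, 4.7, 141.4]
ee_rot: [-0.486, 0.52, -0.479, -0.514]
force: [-4.7, -0.7, 5.7]
grip_width: 0.319
27.26962719996998 [-4.7 -0.7  5.7] [553.4   4.7 141.4] [-0.21  0.45  1.54  0.    1.13 -1.85]
```

View pics/wrist10.png

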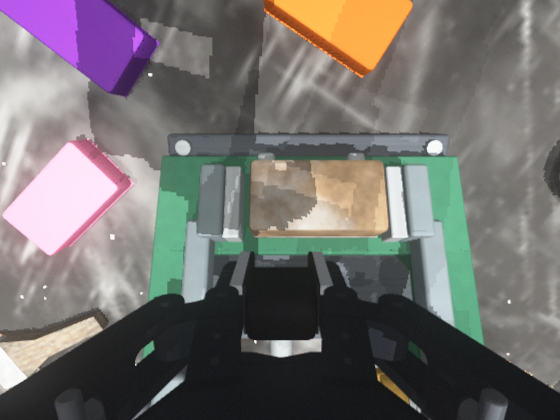

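View pics/si10.png

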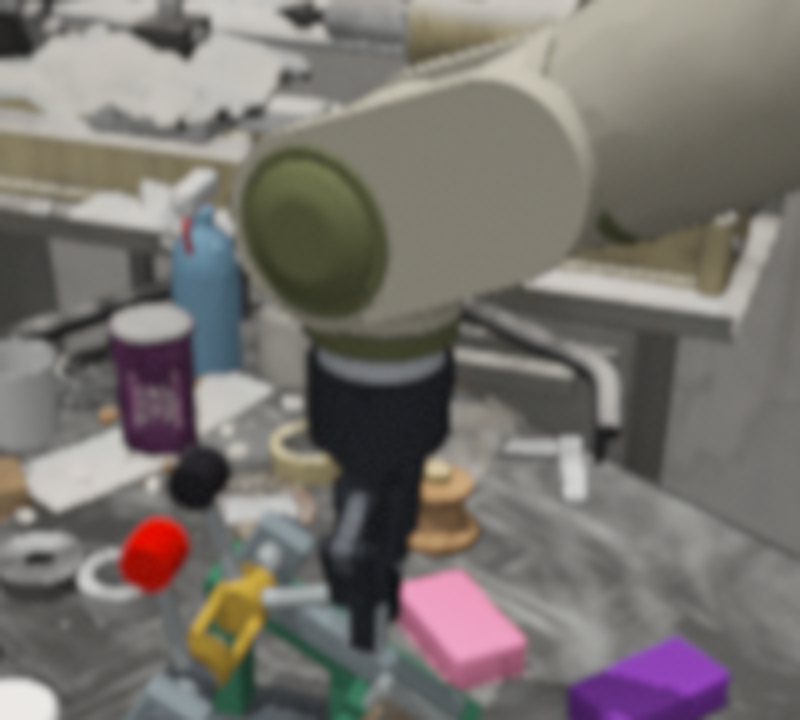

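```bash
python3 -m jog '[{"linear":[0,0,0],"rotation":[0,0,0],"grip":52},{"linear":[0,0,0],"rotation":[0,0,0],"grip":52},{"linear":[0,0,0],"rotation":[0,0,0],"grip":52},{"linear":[-0.05,0,0],"rotation":[0,0,0],"grip":52},{"linear":[-0.17,0,0],"rotation":[0,0,0],"grip":52},{"linear":[-0.3,0,0],"rotation":[0,0,0],"grip":52},{"linear":[-0.42,0,0],"rotation":[0,0,0],"grip":52},{"linear":[-0.5,0,0],"rotation":[0,0,0],"grip":52},{"linear":[-0.52,-0.1,0],"rotation":[0,0,0],"grip":52},{"linear":[-0.52,-0.2,0],"rotation":[0,0,0],"grip":52},{"linear":[-0.52,-0.2,0],"rotation":[0,0,0],"grip":52},{"linear":[-0.52,-0.2,0],"rotation":[0,0,0],"grip":52}]'
python3 - <<'E'
from h import *
p,R,s=pose();print(s["grip_width"]*85.4,s["force"].round(1),p.round(1),s["joints"].round(2))
grab("wrist",11)
pp,d,K,T=load("wrist",11)
for q in (1.9,1.95,2.,2.05,2.1): print(q,proj(spoke(q,150,y=-27),K,T).round(1),spoke(q,150,y=-27).round(1))
hsv=cv2.cvtColor(pp,cv2.COLOR_RGB2HSV)
P=(pts(d,K,T)-OB)@RB
blk=(pp.max(2)<60)&(P[...,2]>80)&(P[...,2]<140)&(P[...,0]>100)&(P[...,0]<220)&(np.abs(P[...,1]+24)<25)
k,l,st,c=cv2.connectedComponentsWithStats(blk.astype(np.uint8));i=1+np.argmax(st[1:,4]);print(st[i],c[i])
R=Rt([0,0,-1],YH)
B=spoke(2.0,150,y=-27);go(B+[0,0,-19],R)
E
```

```text
time_s: 12.78
eef_pos: [611.7, 8.8, 296.7]
ee_rot: [-0.485, 0.519, -0.479, -0.515]
force: [-0.5, 0.7, -0.2]
grip_width: 0.607
51.799517071201564 [-0.5  0.7 -0.2] [611.7   8.8 296.7] [-0.18  0.47  1.1   0.    1.56 -1.82]
1.9 [281. 269.] [648.3  11.6 226.9]
1.95 [281.  264.7] [644.3  11.3 227.5]
2.0 [281.  260.3] [640.4  11.  228. ]
2.05 [281.  255.6] [636.4  10.7 228.3]
2.1 [281.  250.8] [632.4  10.5 228.4]
[263 256  37  38 744] [278.25268817 268.95833333]
lin [ 0.295 -0.095  0.001] rot [-0.001  0.001  0.023] dist 93.1 deg 0.6
```

View pics/wrist11.png

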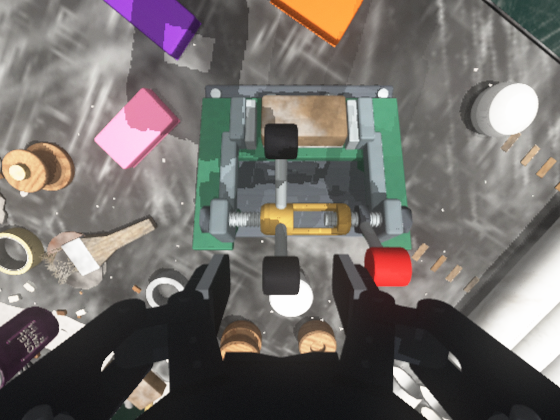

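```bash
python3 - <<'E'
from h import *
go([649,11,208],Rt([0,0,-1],YH))
E
python3 -m jog '[{"linear":[0.0,-0.08,0.001],"rotation":[0,0,0.02],"grip":52},{"linear":[0.05,-0.124,0.001],"rotation":[0,0,0.02],"grip":52},{"linear":[0.12,-0.124,0.001],"rotation":[0,0,0.02],"grip":52},{"linear":[0.2,-0.124,0.001],"rotation":[0,0,0.02],"grip":52},{"linear":[0.26,-0.124,0.001],"rotation":[0,0,0.02],"grip":52},{"linear":[0.295,-0.124,0.001],"rotation":[0,0,0.02],"grip":52},{"linear":[0.295,-0.124,0.001],"rotation":[0,0,0.02],"grip":52}]'
python3 - <<'E'
from h import *
p,R,s=pose();print(s["force"].round(1),p.round(1));grab("wrist",12)
E
```

```text
lin [ 0.299 -0.123 -0.002] rot [-0.001  0.001  0.023] dist 97.1 deg 0.6
time_s: 13.42
eef_pos: [647.8, 11.9, 207.4]
ee_rot: [0.482, -0.516, 0.483, 0.518]
force: [-0.2, 0.1, -0.8]
grip_width: 0.606
[-0.2  0.1 -0.8] [647.8  11.9 207.4]
```

View pics/wrist12.png

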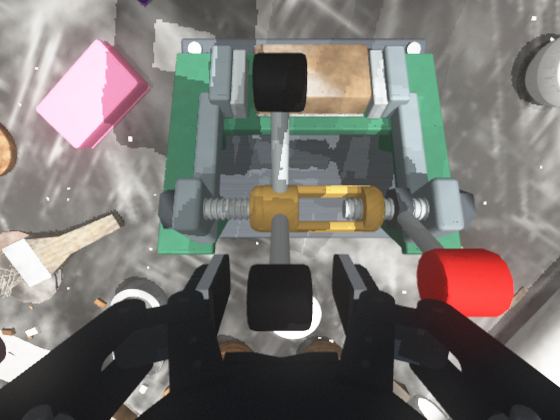

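```bash
python3 -m jog '[{"linear":[0,-0.016,-0.002],"rotation":[0,0,0],"grip":52},{"linear":[0,-0.016,-0.002],"rotation":[0,0,0],"grip":20},{"linear":[0,-0.016,-0.002],"rotation":[0,0,0],"grip":20},{"linear":[0,-0.016,-0.002],"rotation":[0,0,0],"grip":20},{"linear":[0,-0.016,-0.002],"rotation":[0,0,0],"grip":20},{"linear":[0,-0.016,-0.002],"rotation":[0,0,0],"grip":20},{"linear":[0,-0.016,-0.002],"rotation":[0,0,0],"grip":20}]' 40
python3 - <<'E'
from h import *
p,R,s=pose();print(s["grip_width"]*85.4,s["force"].round(1),p.round(1))
for q0 in (1.84,):
  for q in np.arange(q0,3.05,.1):
    print(round(q,2),(R.inv().apply(spoke(q,150)-spoke(q0,150))/300).round(3))
E
```

```text
time_s: 14.05
eef_pos: [653.9, 11.6, 210.6]
ee_rot: [-0.483, 0.518, -0.481, -0.517]
force: [1.1, 0.2, 5.1]
grip_width: 0.32
27.32558402635405 [1.1 0.2 5.1] [653.9  11.6 210.6]
1.84 [0. 0. 0.]
1.94 [-0.005  0.026 -0.   ]
2.04 [-0.008  0.053 -0.   ]
2.14 [-0.009  0.079 -0.   ]
2.24 [-0.006  0.106 -0.   ]
2.34 [-0.001  0.132 -0.   ]
2.44 [ 0.007  0.157 -0.   ]
2.54 [ 0.017  0.182 -0.   ]
2.64 [ 0.03   0.206 -0.   ]
2.74 [ 0.044  0.228 -0.   ]
2.84 [ 0.061  0.248 -0.   ]
2.94 [ 0.08   0.267 -0.   ]
3.04 [ 0.101  0.284 -0.   ]
```

Pull to about 2.6 first.

```bash
python3 -m jog '[{"linear":[-0.003,0.013,0],"rotation":[0,0,0],"grip":20},{"linear":[-0.005,0.026,0],"rotation":[0,0,0],"grip":20},{"linear":[-0.008,0.053,0],"rotation":[0,0,0],"grip":20},{"linear":[-0.009,0.079,0],"rotation":[0,0,0],"grip":20},{"linear":[-0.006,0.106,0],"rotation":[0,0,0],"grip":20},{"linear":[-0.001,0.132,0],"rotation":[0,0,0],"grip":20},{"linear":[0.007,0.157,0],"rotation":[0,0,0],"grip":20},{"linear":[0.017,0.182,0],"rotation":[0,0,0],"grip":20},{"linear":[0.022,0.19,0],"rotation":[0,0,0],"grip":20},{"linear":[0.022,0.19,0],"rotation":[0,0,0],"grip":20}]' 50
python3 - <<'E'
from h import *
p,R,s=pose();print(s["grip_width"]*85.4,s["force"].round(1),p.round(1))
grab("wrist",13);crop("wrist",13,150,50,460,280,2.5,"w13")
E
```

```text
time_s: 14.88
eef_pos: [598.5, 7.7, 206.7]
ee_rot: [-0.485, 0.52, -0.48, -0.514]
force: [1.8, 1.6, 12.5]
grip_width: 0.319
27.25763634581869 [ 1.8  1.6 12.5] [598.5   7.7 206.7]
```

View pics/w13.png

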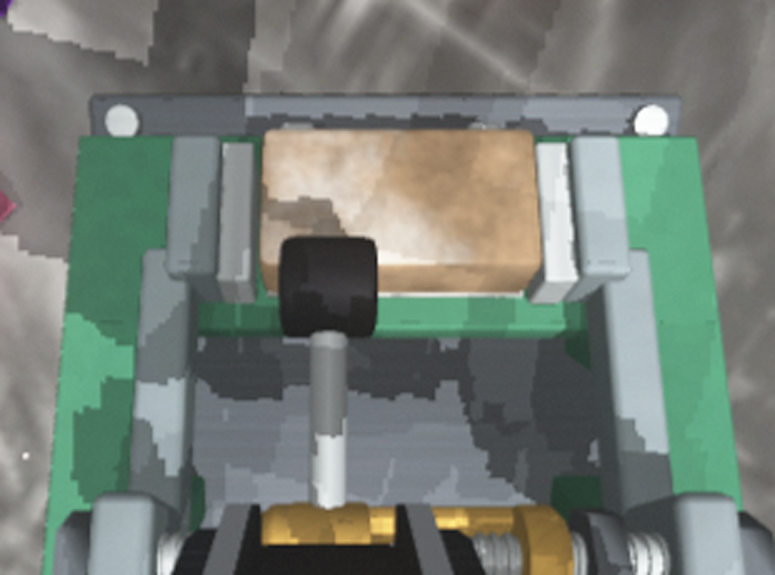

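```bash
python3 - <<'E'
from h import *
p,R,s=pose()
for q in np.arange(2.55,3.05,.05):
    print(round(q,2),(R.inv().apply(spoke(q,150)-spoke(2.55,150))/300).round(3))
E
python3 -m jog '[{"linear":[0.004,0.01,0],"rotation":[0,0,0],"grip":20},{"linear":[0.008,0.023,0],"rotation":[0,0,0],"grip":20},{"linear":[0.015,0.034,0],"rotation":[0,0,0],"grip":20},{"linear":[0.015,0.034,0],"rotation":[0,0,0],"grip":20}]' 70
python3 - <<'E'
from h import *
p,R,s=pose();print(s["grip_width"]*85.4,s["force"].round(1),p.round(1))
E
```

```text
2.55 [0. 0. 0.]
2.6 [ 0.006  0.012 -0.   ]
2.65 [ 0.013  0.023 -0.   ]
2.7 [ 0.02   0.035 -0.   ]
2.75 [ 0.028  0.046 -0.   ]
2.8 [ 0.036  0.056 -0.   ]
2.85 [ 0.045  0.066 -0.   ]
2.9 [ 0.054  0.076 -0.   ]
2.95 [ 0.064  0.085 -0.   ]
3.0 [ 0.074  0.093 -0.   ]
time_s: 15.27
eef_pos: [590.2, 7.2, 203.3]
ee_rot: [-0.487, 0.522, -0.478, -0.513]
force: [10.5, 1.5, 1.2]
grip_width: 0.315
26.936651256107577 [10.5  1.5  1.2] [590.2   7.2 203.3]
```

```bash
python3 -m jog '[{"linear":[0.006,0.01,0],"rotation":[0,0,0],"grip":20},{"linear":[0.012,0.02,0],"rotation":[0,0,0],"grip":20},{"linear":[0.014,0.024,0],"rotation":[0,0,0],"grip":20},{"linear":[0.014,0.024,0],"rotation":[0,0,0],"grip":20}]' 90
python3 - <<'E'
from h import *
p,R,s=pose();print(s["grip_width"]*85.4,s["force"].round(1),p.round(1))
grab("wrist",14);crop("wrist",14,150,50,460,280,2.5,"w14")
E
```

```text
time_s: 15.6
eef_pos: [585.8, 6.9, 200.8]
ee_rot: [-0.489, 0.524, -0.475, -0.51]
force: [10.2, 2.7, 3.2]
grip_width: 0.311
26.59250093632756 [10.2  2.7  3.2] [585.8   6.9 200.8]
```

View pics/w14.png

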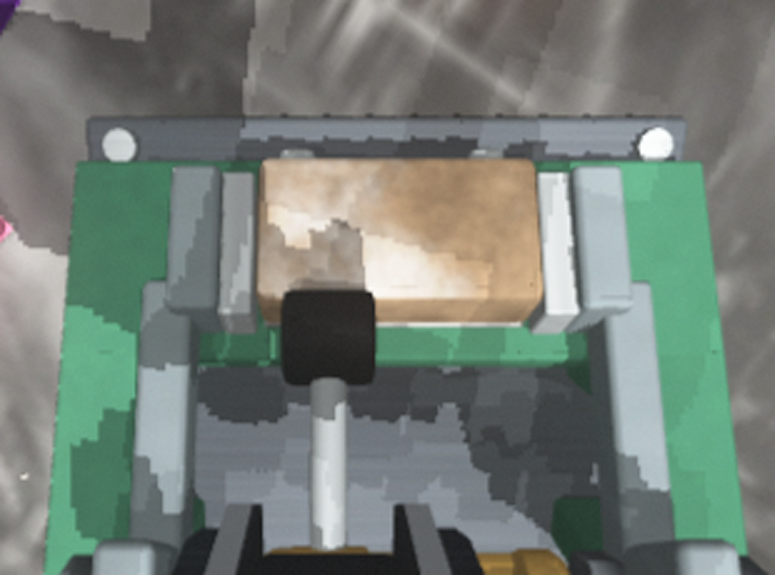

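```bash
python3 -m jog '[{"linear":[0.008,0.012,0],"rotation":[0,0,0],"grip":20},{"linear":[0.016,0.022,0],"rotation":[0,0,0],"grip":20},{"linear":[0.022,0.03,0],"rotation":[0,0,0],"grip":20},{"linear":[0.022,0.03,0],"rotation":[0,0,0],"grip":20}]' 110
python3 - <<'E'
from h import *
p,R,s=pose();print(s["grip_width"]*85.4,s["force"].round(1),s["wrist_torque"].round(2),p.round(1))
grab("wrist",15);crop("wrist",15,150,50,460,280,2.5,"w15")
E
```

```text
time_s: 15.98
eef_pos: [579.6, 6.4, 196.6]
ee_rot: [-0.492, 0.527, -0.473, -0.507]
force: [9.2, 2.7, 8.7]
grip_width: 0.311
26.54798888996576 [9.2 2.7 8.7] [ 0.55 -2.07  0.22] [579.6   6.4 196.6]
```

View pics/w15.png

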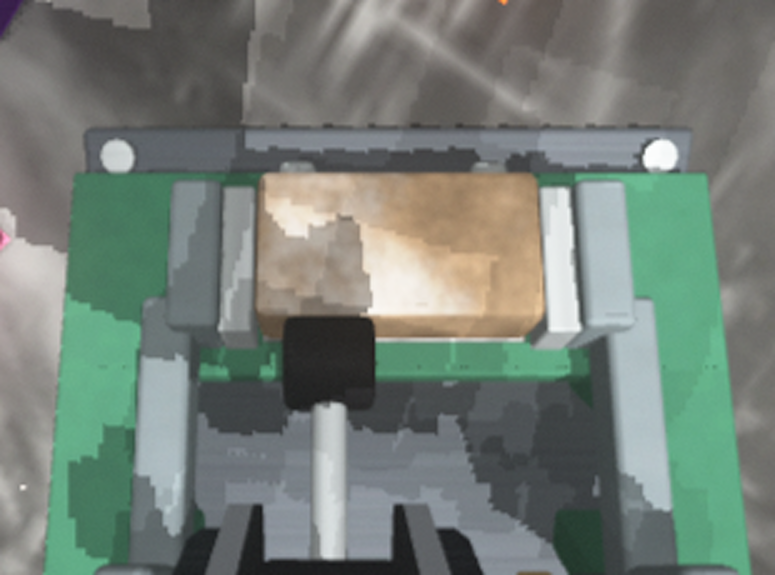

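```bash
python3 -m jog '[{"linear":[0.008,0.01,0],"rotation":[0,0,0],"grip":20},{"linear":[0.016,0.02,0],"rotation":[0,0,0],"grip":20},{"linear":[0.022,0.026,0],"rotation":[0,0,0],"grip":20},{"linear":[0.022,0.026,0],"rotation":[0,0,0],"grip":20}]' 110
python3 - <<'E'
from h import *
p,R,s=pose();print(s["grip_width"]*85.4,s["force"].round(1),s["wrist_torque"].round(2),p.round(1))
E
```

```text
time_s: 16.37
eef_pos: [574.3, 6.0, 192.4]
ee_rot: [-0.494, 0.529, -0.471, -0.505]
force: [4.9, 1.3, 10.8]
grip_width: 0.311
26.51831815913877 [ 4.9  1.3 10.8] [ 0.79 -1.44 -0.35] [574.3   6.  192.4]
```

```bash
python3 - <<'E'
from h import *
grab("wrist",16);grab("side",16);grab("scene",16);crop("side",16,190,60,390,240,4,"si16")
p,R,s=pose()
for q in(2.5,2.6,2.7,2.8,2.9): 
    print(q,"grasp pt should be",spoke(q,150,y=-27).round(1),"A px",proj(spoke(q,60,y=-27),*load("wrist",16)[2:]).round(1))
print(p+R.apply([-18.7,0,0]))
E
```

```text
2.5 grasp pt should be [601.4   8.3 221.9] A px [281.5 199.4]
2.6 grasp pt should be [594.2   7.8 218.4] A px [281.5 201.3]
2.7 grasp pt should be [587.4   7.3 214.1] A px [281.5 204. ]
2.8 grasp pt should be [581.1   6.8 209.3] A px [281.5 207.4]
2.9 grasp pt should be [575.3   6.4 203.8] A px [281.5 211.6]
[573.39578425   6.04923369 211.020763  ]
```

View pics/wrist16.png

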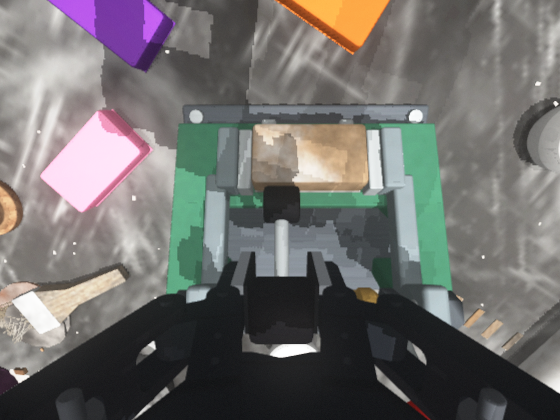

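View pics/si16.png

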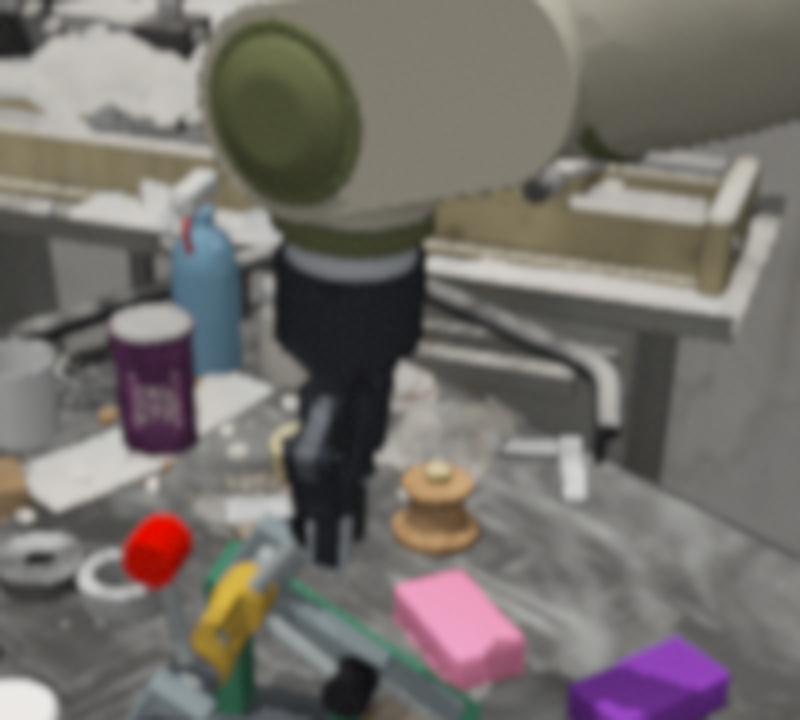

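```bash
python3 - <<'E'
from h import *
o=[cv2.resize(load("wrist",t)[0][230:380,210:350,::-1],None,fx=1.9,fy=1.9) for t in (8,13,15,16)]
cv2.imwrite("pics/cmp.png",np.vstack([np.hstack(o[:2]),np.hstack(o[2:])]))
for t in (5,11,14,15,16):
    p,d,K,T=load("wrist",t); P=(pts(d,K,T)-OB)@RB;hsv=cv2.cvtColor(p,cv2.COLOR_RGB2HSV)
    m=(d>0)&(np.abs(P[...,2]-28)<8)&(np.abs(P[...,0])<60)&(np.abs(P[...,1])<60)&(hsv[...,0]<22)&(hsv[...,1]>50)
    Q=P[m];r=cv2.minAreaRect(Q[:,:2].astype(np.float32));print(t,r, np.percentile(Q[:,1],[1,99]).round(1))
E
python3 - <<'E'
from h import *
cv2.imwrite("pics/gap.png",cv2.resize(load("wrist",16)[0][115:210,200:430,::-1],None,fx=3.4,fy=3.4,interpolation=cv2.INTER_CUBIC))
E
```

```text
5 ((-2.672647476196289, 0.7611656188964844), (98.3948745727539, 54.30772018432617), 89.9339828491211) [-46.8  49.8]
11 ((-2.078847885131836, 0.43744659423828125), (100.68634033203125, 54.807254791259766), 89.94550323486328) [-48.8  48.5]
14 ((-2.380868911743164, -2.3328323364257812), (100.03987121582031, 54.8137092590332), 89.83358001708984) [-51.4  46. ]
15 ((-2.160238265991211, -2.6834640502929688), (54.35588836669922, 99.84176635742188), 0.020507579669356346) [-51.8  45.8]
16 ((-2.2038097381591797, -2.7520294189453125), (99.8265609741211, 54.38935852050781), 89.75453186035156) [-51.7  45.5]
```

View pics/cmp.png

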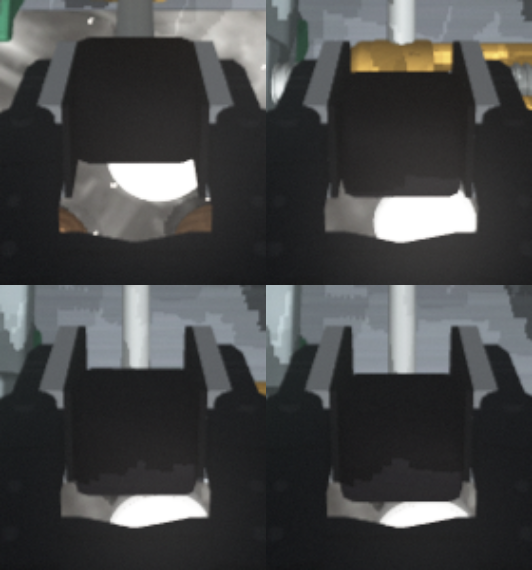

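View pics/gap.png

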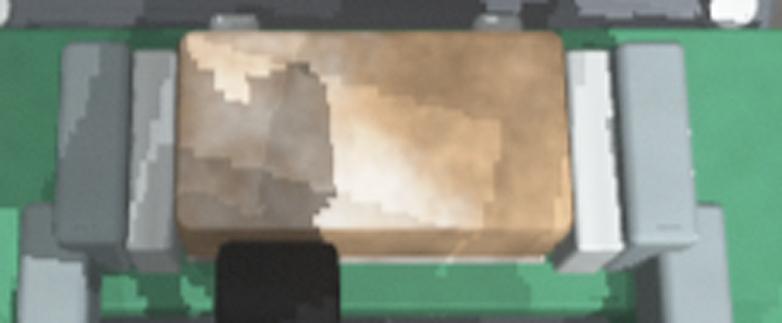

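```bash
python3 -m jog '[{"linear":[0,0,0],"rotation":[0,0,0],"grip":52},{"linear":[0,0,0],"rotation":[0,0,0],"grip":52},{"linear":[0,0,0],"rotation":[0,0,0],"grip":52},{"linear":[-0.08,0,0],"rotation":[0,0,0],"grip":52},{"linear":[-0.18,0,0],"rotation":[0,0,0],"grip":52},{"linear":[-0.24,0,0],"rotation":[0,0,0],"grip":52},{"linear":[-0.24,0,0],"rotation":[0,0,0],"grip":52}]' 60
python3 - <<'E'
from h import *
p,R,s=pose();print(s["force"].round(1),p.round(1))
grab("wrist",17);im,d,K,T=load("wrist",17)
for q in(2.6,2.7,2.8): print(q,"B",proj(spoke(q,150,y=-27),K,T).round(1),"A",proj(spoke(q,60,y=-27),K,T).round(1))
B=spoke(2.72,150,y=-27);print(B)
Rg=Rt([0,0,-1],YH)
go(B+[34,.6+1.5*0,45],Rg);go(B+[34,.6,-14],Rg)
E
```

```text
time_s: 17.1
eef_pos: [571.8, 5.8, 268.0]
ee_rot: [-0.495, 0.53, -0.47, -0.503]
force: [0.0, 0.5, 1.1]
grip_width: 0.608
[0.  0.5 1.1] [571.8   5.8 268. ]
2.6 B [281.8 260.6] A [282.  181.9]
2.7 B [281.8 249.2] A [282.  184.4]
2.8 B [281.8 238.1] A [282.  187.5]
[586.1074857    7.20103812 213.21986695]
lin [ 0.032 -0.162 -0.005] rot [-0.004 -0.007  0.097] dist 49.5 deg 2.8
lin [ 0.229 -0.152 -0.004] rot [-0.004 -0.007  0.097] dist 82.4 deg 2.8
```

View pics/wrist17.png

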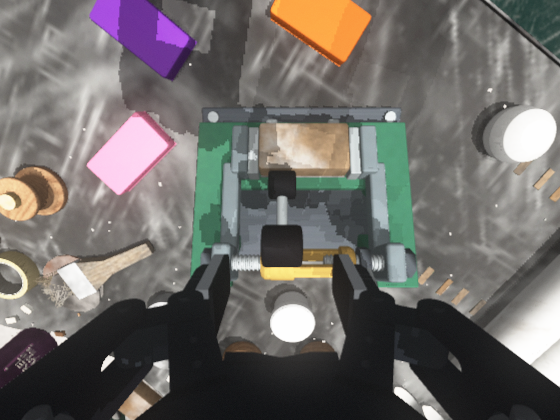

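```bash
python3 -m jog '[{"linear":[0,-0.1,-0.005],"rotation":[0,-0.007,0.097],"grip":40},{"linear":[0.032,-0.162,-0.005],"rotation":[0,-0.007,0.097],"grip":30},{"linear":[0.06,-0.162,-0.005],"rotation":[0,-0.007,0.097],"grip":20},{"linear":[0.12,-0.16,-0.004],"rotation":[0,-0.007,0.097],"grip":18},{"linear":[0.18,-0.155,-0.004],"rotation":[0,-0.007,0.097],"grip":18},{"linear":[0.22,-0.152,-0.004],"rotation":[0,-0.007,0.097],"grip":18},{"linear":[0.229,-0.152,-0.004],"rotation":[0,-0.007,0.097],"grip":18},{"linear":[0.229,-0.152,-0.004],"rotation":[0,-0.007,0.097],"grip":18}]' 60
python3 - <<'E'
from h import *
p,R,s=pose();print(s["force"].round(1),p.round(1),s["grip_width"]*85.4)
grab("wrist",18);grab("side",18);crop("side",18,190,60,390,240,4,"si18")
E
```

```text
time_s: 17.82
eef_pos: [619.2, 7.8, 197.5]
ee_rot: [0.482, -0.516, 0.483, 0.518]
force: [0.5, 0.1, 0.6]
grip_width: 0.214
[0.5 0.1 0.6] [619.2   7.8 197.5] 18.255201870152398
```

View pics/wrist18.png

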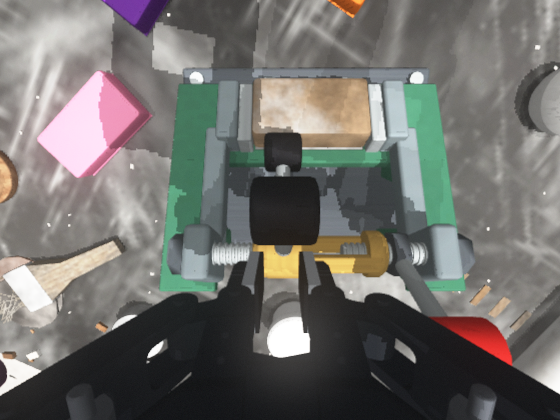

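View pics/si18.png

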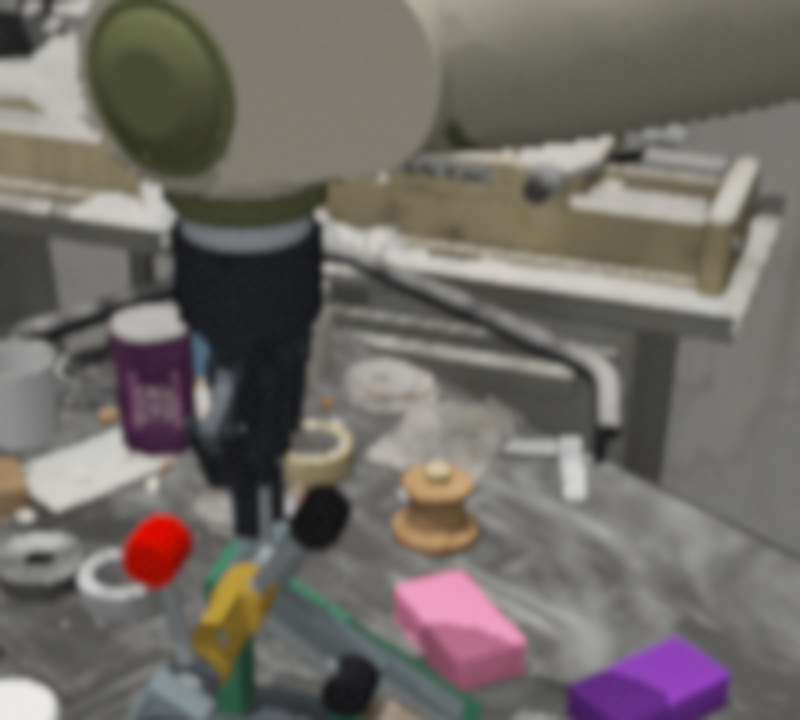

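```bash
python3 -m jog '[{"linear":[0,0.02,0],"rotation":[0,0,0],"grip":18},{"linear":[0,0.03,0],"rotation":[0,0,0],"grip":18},{"linear":[0.002,0.04,0],"rotation":[0,0,0],"grip":18},{"linear":[0.003,0.045,0],"rotation":[0,0,0],"grip":18},{"linear":[0.003,0.045,0],"rotation":[0,0,0],"grip":18}]' 60
python3 -c "
from h import *
p,R,s=pose();print(s['force'].round(1),p.round(1))"
```

```text
time_s: 18.33
eef_pos: [608.4, 6.9, 199.6]
ee_rot: [-0.485, 0.519, -0.481, -0.515]
force: [13.0, 0.6, -3.2]
grip_width: 0.214
[13.   0.6 -3.2] [608.4   6.9 199.6]
```

```bash
python3 -m jog '[{"linear":[0.003,0.014,0],"rotation":[0,0,0],"grip":18},{"linear":[0.006,0.026,0],"rotation":[0,0,0],"grip":18},{"linear":[0.006,0.032,0],"rotation":[0,0,0],"grip":18},{"linear":[0.006,0.032,0],"rotation":[0,0,0],"grip":18}]' 60
python3 -c "
from h import *
p,R,s=pose();print(s['force'].round(1),p.round(1),s['joints'].round(3))"
```

```text
time_s: 18.67
eef_pos: [605.1, 6.6, 198.2]
ee_rot: [-0.49, 0.524, -0.476, -0.509]
force: [43.1, 4.3, -18.4]
grip_width: 0.208
[ 43.1   4.3 -18.4] [605.1   6.6 198.2] [-0.185  0.499  1.315  0.006  1.3   -1.825]
```

```bash
python3 -m jog '[{"linear":[0,0,0],"rotation":[0,0,0],"grip":18},{"linear":[0,-0.02,0],"rotation":[0,0,0],"grip":18},{"linear":[0,-0.05,0],"rotation":[0,0,0],"grip":18},{"linear":[-0.05,-0.06,0],"rotation":[0,0,0],"grip":18},{"linear":[-0.15,-0.06,0],"rotation":[0,0,0],"grip":18},{"linear":[-0.28,-0.06,0],"rotation":[0,0,0],"grip":30},{"linear":[-0.35,-0.06,0],"rotation":[0,0,0],"grip":40},{"linear":[-0.35,-0.06,0],"rotation":[0,0,0],"grip":52},{"linear":[-0.35,-0.06,0],"rotation":[0,0,0],"grip":52}]' 60
python3 - <<'E'
from h import *
p,R,s=pose();print(s["force"].round(1),p.round(1))
grab("wrist",19);im,d,K,T=load("wrist",19)
for q in(2.6,2.7,2.8): print(q,"B",proj(spoke(q,150,y=-27),K,T).round(1),"A",proj(spoke(q,60,y=-27),K,T).round(1))
hsv=cv2.cvtColor(im,cv2.COLOR_RGB2HSV)
red=((hsv[...,0]<6)|(hsv[...,0]>174))&(hsv[...,1]>170)&(im[...,0]>80)
k,l,st,c=cv2.connectedComponentsWithStats(red.astype(np.uint8));P=(pts(d,K,T)-OB)@RB
for i in range(1,k):
    if st[i,4]>60: print("red",st[i],c[i],np.median(P[l==i],0).round(1),np.percentile(P[l==i][:,1],[3,97]).round(1))
for q in(0,.1,.2,.3,.4): print(q,proj(spoke(q,55,y=50),K,T).round(1),spoke(q,55,y=50).round(1))
E
```

```text
time_s: 19.42
eef_pos: [619.9, 7.7, 304.8]
ee_rot: [-0.49, 0.524, -0.475, -0.509]
force: [-0.1, 0.4, -0.4]
grip_width: 0.607
[-0.1  0.4 -0.4] [619.9   7.7 304.8]
2.6 B [283.3 183.5] A [282.7 134. ]
2.7 B [283.2 173.7] A [282.7 137.6]
2.8 B [283.2 164.5] A [282.7 141.7]
red [ 361  232   44   37 1460] [383.2890411  250.26027397] [177.2  47.2 120.9] [35.3 61.2]
0 [376.2 269.7] [661.2  89.7 220.9]
0.1 [378.1 263.4] [653.8  89.2 223.9]
0.2 [379.9 256. ] [646.1  88.6 226.1]
0.3 [381.4 247.7] [638.3  88.1 227.6]
0.4 [382.7 238.6] [630.3  87.5 228.3]
```

View pics/wrist19.png

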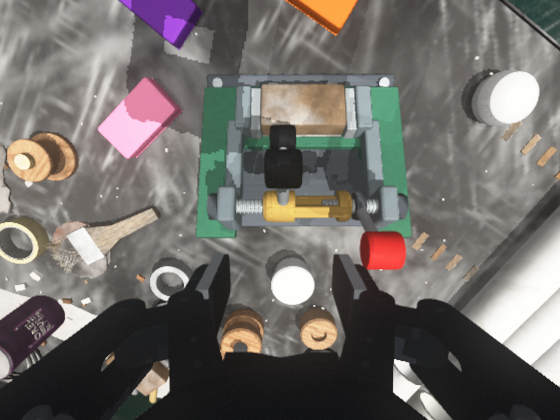

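```bash
python3 - <<'E'
from h import *
grab("side",20);grab("scene",20);crop("side",20,190,120,390,300,4,"si20");crop("scene",20,190,160,380,300,4,"sc20")
for n in("side","scene"):
    K,T=load(n,20)[2:]
    for q in(2.65,2.75,2.85): print(n,q,"B",proj(spoke(q,150,y=-27),K,T).round(1),"A",proj(spoke(q,60,y=-27),K,T).round(1))
    p,d,_,_=load(n,20);P=(pts(d,K,T)-OB)@RB
    blk=(p.max(2)<50)&(P[...,0]>25)&(P[...,0]<140)&(P[...,2]>15)&(P[...,2]<150)&(np.abs(P[...,1]+22)<26)
    k,l,st,c=cv2.connectedComponentsWithStats(blk.astype(np.uint8))
    for i in range(1,k):
        if st[i,4]>40: print(st[i],c[i].round(1))
go([643,88.5,285],Rt([0,0,-1],YH));go([643,88.5,208],Rt([0,0,-1],YH))
E
```

```text
side 2.65 B [266.5 187.1] A [278.  229.7]
side 2.75 B [269.4 189.4] A [276.1 231.7]
side 2.85 B [272.1 191.9] A [274.  233.3]
[263 182  14  16 157] [270.  189.5]
[270 225  14  15 144] [276.8 232.4]
scene 2.65 B [259.7 190. ] A [266.5 223.8]
scene 2.75 B [261.3 192.5] A [265.5 224.5]
scene 2.85 B [262.8 195.1] A [264.3 225. ]
lin [ 0.06  -0.095  0.263] rot [-0.006 -0.001  0.052] dist 85.8 deg 1.5
lin [ 0.317 -0.088  0.263] rot [-0.006 -0.001  0.052] dist 126.3 deg 1.5
```

View pics/si20.png

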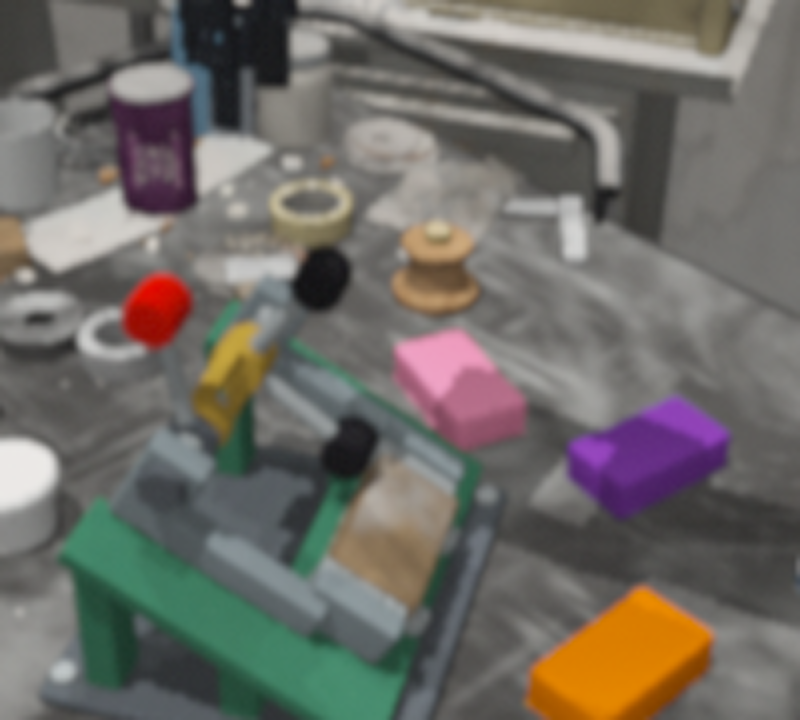

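```bash
python3 -m jog '[{"linear":[0,-0.06,0.13],"rotation":[0,0,0.052],"grip":52},{"linear":[0,-0.08,0.262],"rotation":[0,0,0.052],"grip":52},{"linear":[0.06,-0.085,0.262],"rotation":[0,0,0.052],"grip":52},{"linear":[0.14,-0.083,0.262],"rotation":[0,0,0.052],"grip":52},{"linear":[0.14,-0.083,0.262],"rotation":[0,0,0.052],"grip":52}]' 60
python3 - <<'E'
from h import *
p,R,s=pose();print(s["force"].round(1),p.round(1));grab("wrist",21)
go([641,88,208],Rt([0,0,-1],YH))
E
```

```text
time_s: 19.98
eef_pos: [638.5, 88.6, 255.0]
ee_rot: [0.48, -0.514, 0.485, 0.519]
force: [-0.0, -0.2, -1.1]
grip_width: 0.605
[-0.  -0.2 -1.1] [638.5  88.6 255. ]
lin [ 0.166 -0.008 -0.001] rot [-0.006  0.001 -0.014] dist 49.9 deg 0.4
```

View pics/wrist21.png

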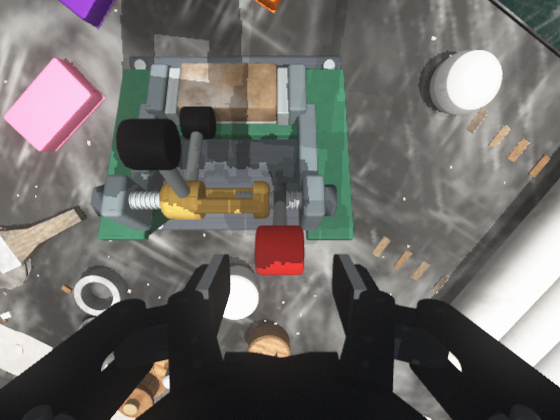

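```bash
python3 - <<'E'
from h import *
im,d,K,T=load("wrist",21)
for q in(.1,.2,.3,.4): print(q,proj(spoke(q,55,y=50),K,T).round(1),spoke(q,55,y=50).round(1))
E
python3 -m jog '[{"linear":[0.06,-0.004,0],"rotation":[0,0,-0.014],"grip":52},{"linear":[0.12,-0.004,0],"rotation":[0,0,-0.014],"grip":52},{"linear":[0.155,-0.004,0],"rotation":[0,0,-0.014],"grip":52},{"linear":[0.155,-0.004,0],"rotation":[0,0,-0.014],"grip":52}]' 60
python3 - <<'E'
from h import *
p,R,s=pose();print(s["force"].round(1),p.round(1));grab("wrist",22)
E
```

```text
0.1 [279.9 267.7] [653.8  89.2 223.9]
0.2 [279.8 257.9] [646.1  88.6 226.1]
0.3 [279.8 246.9] [638.3  88.1 227.6]
0.4 [279.7 234.8] [630.3  87.5 228.3]
time_s: 20.37
eef_pos: [639.3, 87.7, 209.8]
ee_rot: [0.482, -0.515, 0.484, 0.517]
force: [0.0, -0.3, 0.4]
grip_width: 0.609
[ 0.  -0.3  0.4] [639.3  87.7 209.8]
```

View pics/wrist22.png

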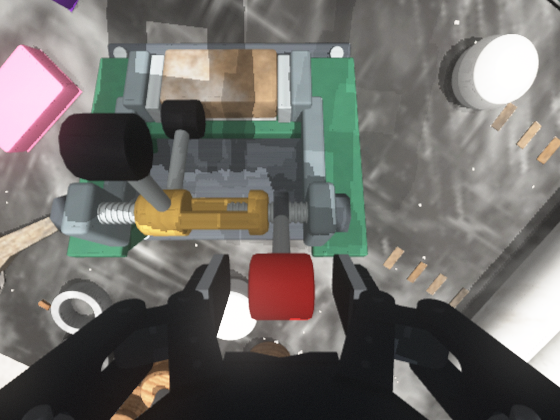

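```bash
python3 -m jog '[{"linear":[0,0,0],"rotation":[0,0,0],"grip":20},{"linear":[0,0,0],"rotation":[0,0,0],"grip":20},{"linear":[0,0,0],"rotation":[0,0,0],"grip":20},{"linear":[0,0,0],"rotation":[0,0,0],"grip":20},{"linear":[0,0,0],"rotation":[0,0,0],"grip":20},{"linear":[0,0,0],"rotation":[0,0,0],"grip":20}]' 40
python3 - <<'E'
from h import *
p,R,s=pose();print(s["grip_width"]*85.4,s["force"].round(1),p.round(1))
for q in np.arange(.27,1.7,.1):
    print(round(q,2),(R.inv().apply(spoke(q,55)-spoke(.27,55))/300).round(3))
E
```

```text
time_s: 20.92
eef_pos: [640.4, 87.8, 213.2]
ee_rot: [-0.484, 0.517, -0.482, -0.516]
force: [0.3, 0.9, 5.0]
grip_width: 0.322
27.50076670632197 [0.3 0.9 5. ] [640.4  87.8 213.2]
0.27 [0. 0. 0.]
0.37 [-0.003  0.026 -0.   ]
0.47 [-0.004  0.053 -0.   ]
0.57 [-0.001  0.08  -0.   ]
0.67 [ 0.003  0.106 -0.   ]
0.77 [ 0.011  0.132 -0.   ]
0.87 [ 0.021  0.156 -0.001]
0.97 [ 0.033  0.18  -0.001]
1.07 [ 0.048  0.202 -0.001]
1.17 [ 0.064  0.223 -0.001]
1.27 [ 0.083  0.242 -0.001]
1.37 [ 0.104  0.259 -0.001]
1.47 [ 0.126  0.274 -0.001]
1.57 [ 0.149  0.286 -0.001]
1.67 [ 0.174  0.296 -0.001]
```

```bash
python3 -m jog '[{"linear":[-0.002,0.013,0],"rotation":[0,0,0],"grip":20},{"linear":[-0.003,0.026,0],"rotation":[0,0,0],"grip":20},{"linear":[-0.004,0.053,0],"rotation":[0,0,0],"grip":20},{"linear":[-0.001,0.08,0],"rotation":[0,0,0],"grip":20},{"linear":[0.003,0.106,0],"rotation":[0,0,0],"grip":20},{"linear":[0.011,0.132,0],"rotation":[0,0,0],"grip":20},{"linear":[0.021,0.156,0],"rotation":[0,0,0],"grip":20},{"linear":[0.033,0.18,0],"rotation":[0,0,0],"grip":20},{"linear":[0.048,0.202,0],"rotation":[0,0,0],"grip":20},{"linear":[0.064,0.223,0],"rotation":[0,0,0],"grip":20},{"linear":[0.083,0.242,0],"rotation":[0,0,0],"grip":20},{"linear":[0.083,0.242,0],"rotation":[0,0,0],"grip":20}]' 40
python3 - <<'E'
from h import *
p,R,s=pose();print(s["grip_width"]*85.4,s["force"].round(1),p.round(1))
for q in np.arange(1.35,1.7,.05):
    print(round(q,2),(R.inv().apply(spoke(q,55)-spoke(1.25,55))/300).round(3))
grab("wrist",23)
E
```

```text
time_s: 21.92
eef_pos: [568.1, 82.9, 190.4]
ee_rot: [-0.484, 0.518, -0.481, -0.515]
force: [-5.0, 0.1, 11.0]
grip_width: 0.319
27.25711465794126 [-5.   0.1 11. ] [568.1  82.9 190.4]
1.35 [ 0.02   0.017 -0.   ]
1.4 [ 0.031  0.025 -0.   ]
1.45 [ 0.042  0.033 -0.   ]
1.5 [ 0.053  0.04  -0.   ]
1.55 [ 0.065  0.046 -0.   ]
1.6 [ 0.077  0.052 -0.   ]
1.65 [ 0.09   0.057 -0.   ]
```

View pics/wrist23.png

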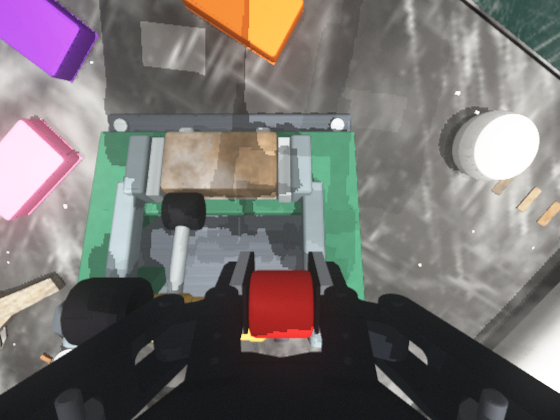

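```bash
python3 -m jog '[{"linear":[0.01,0.009,0],"rotation":[0,0,0],"grip":20},{"linear":[0.02,0.017,0],"rotation":[0,0,0],"grip":20},{"linear":[0.031,0.025,0],"rotation":[0,0,0],"grip":20},{"linear":[0.042,0.033,0],"rotation":[0,0,0],"grip":20},{"linear":[0.053,0.04,0],"rotation":[0,0,0],"grip":20},{"linear":[0.059,0.043,0],"rotation":[0,0,0],"grip":20},{"linear":[0.059,0.043,0],"rotation":[0,0,0],"grip":20}]' 40
python3 - <<'E'
from h import *
p,R,s=pose();print(s["grip_width"]*85.4,s["force"].round(1),p.round(1))
E
```

```text
time_s: 22.55
eef_pos: [555.8, 82.0, 174.9]
ee_rot: [-0.485, 0.519, -0.481, -0.514]
force: [-5.1, 0.1, 11.3]
grip_width: 0.319
27.263794269713557 [-5.1  0.1 11.3] [555.8  82.  174.9]
```

```bash
python3 -m jog '[{"linear":[0.01,0.006,0],"rotation":[0,0,0],"grip":20},{"linear":[0.02,0.011,0],"rotation":[0,0,0],"grip":20},{"linear":[0.026,0.014,0],"rotation":[0,0,0],"grip":20},{"linear":[0.026,0.014,0],"rotation":[0,0,0],"grip":20}]' 60
python3 - <<'E'
from h import *
p,R,s=pose();print(s["grip_width"]*85.4,s["force"].round(1),p.round(1))
E
```

```text
time_s: 22.88
eef_pos: [552.6, 81.8, 169.2]
ee_rot: [-0.486, 0.52, -0.48, -0.513]
force: [-1.6, -0.1, 9.5]
grip_width: 0.32
27.3569415275964 [-1.6 -0.1  9.5] [552.6  81.8 169.2]
```

```bash
python3 -m jog '[{"linear":[0.01,0.004,0],"rotation":[0,0,0],"grip":20},{"linear":[0.02,0.008,0],"rotation":[0,0,0],"grip":20},{"linear":[0.03,0.012,0],"rotation":[0,0,0],"grip":20},{"linear":[0.03,0.012,0],"rotation":[0,0,0],"grip":20}]' 80
python3 - <<'E'
from h import *
p,R,s=pose();print(s["grip_width"]*85.4,s["force"].round(1),p.round(1))
grab("wrist",24);grab("side",24);crop("side",24,190,120,390,300,4,"si24")
for n in("side","wrist"):
    for q in (1.3,1.4,1.5): print(n,q,proj(spoke(q,55,y=50),*load(n,24)[2:]).round(1),spoke(q,55,y=50).round(1))
E
```

```text
time_s: 23.22
eef_pos: [550.1, 81.5, 163.0]
ee_rot: [-0.487, 0.522, -0.478, -0.511]
force: [-4.3, 1.1, 13.8]
grip_width: 0.317
27.03283262060259 [-4.3  1.1 13.8] [550.1  81.5 163. ]
side 1.3 [263.5 214.5] [566.8  83.  200.3]
side 1.4 [265.8 217.4] [561.9  82.7 194. ]
side 1.5 [267.9 220.5] [557.7  82.4 187.2]
wrist 1.3 [281.2 344.7] [566.8  83.  200.3]
wrist 1.4 [281.2 324.9] [561.9  82.7 194. ]
wrist 1.5 [281.2 307.2] [557.7  82.4 187.2]
```

View pics/si24.png

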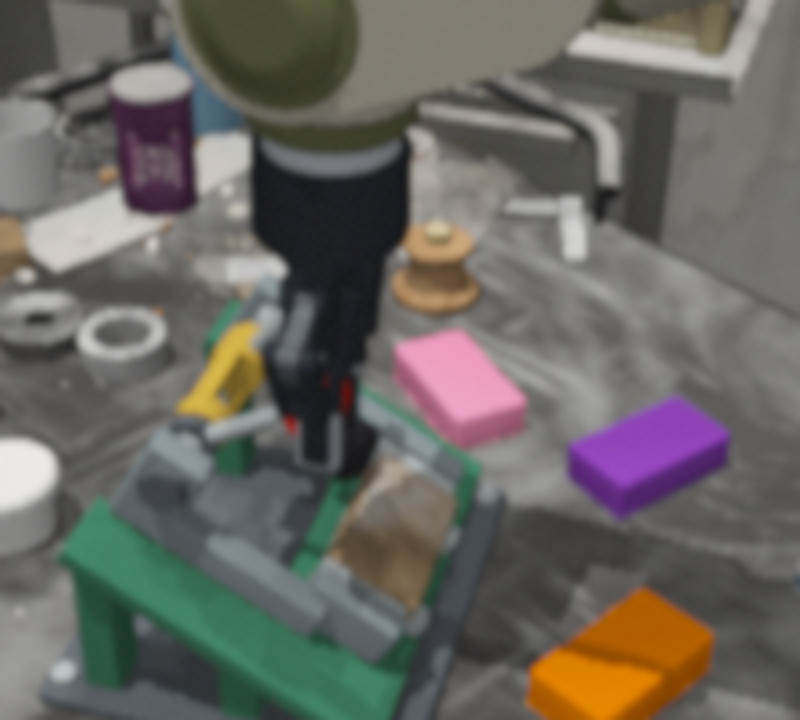

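View pics/wrist24.png

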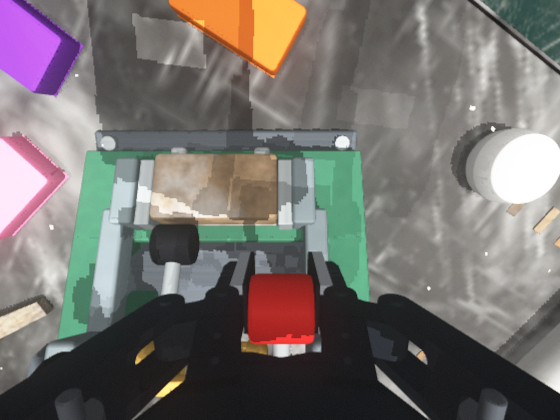

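```bash
python3 -m jog '[{"linear":[0,0,0],"rotation":[0,0,0],"grip":52},{"linear":[0,0,0],"rotation":[0,0,0],"grip":52},{"linear":[0,0,0],"rotation":[0,0,0],"grip":52},{"linear":[-0.05,0,0],"rotation":[0,0,0],"grip":52},{"linear":[-0.15,0,0],"rotation":[0,0,0],"grip":52},{"linear":[-0.28,0,0],"rotation":[0,0,0],"grip":52},{"linear":[-0.4,0,0],"rotation":[0,0,0],"grip":52},{"linear":[-0.4,0,0],"rotation":[0,0,0],"grip":52},{"linear":[-0.4,0,0],"rotation":[0,0,0],"grip":52}]' 60
python3 - <<'E'
from h import *
p,R,s=pose();print(s["force"].round(1),p.round(1))
grab("wrist",25);grab("side",25);crop("side",25,190,120,390,300,4,"si25")
for n in("side","wrist"):
    im,d,K,T=load(n,25);hsv=cv2.cvtColor(im,cv2.COLOR_RGB2HSV)
    red=((hsv[...,0]<6)|(hsv[...,0]>174))&(hsv[...,1]>170)&(im[...,0]>80)
    k,l,st,c=cv2.connectedComponentsWithStats(red.astype(np.uint8));i=1+np.argmax(st[1:,4]);print(n,st[i],c[i].round(1))
    for q in (1.3,1.4,1.5): print(n,q,proj(spoke(q,55,y=50),K,T).round(1))
E
```

```text
time_s: 24.07
eef_pos: [548.2, 81.6, 284.3]
ee_rot: [-0.488, 0.522, -0.478, -0.511]
force: [0.3, -0.5, -1.7]
grip_width: 0.609
[ 0.3 -0.5 -1.7] [548.2  81.6 284.3]
side [262 212  14  18 202] [268.7 220.9]
side 1.3 [263.5 214.5]
side 1.4 [265.8 217.4]
side 1.5 [267.9 220.5]
wrist [ 264  206   35   35 1181] [281.1 223. ]
wrist 1.3 [281.3 239.3]
wrist 1.4 [281.3 230.9]
wrist 1.5 [281.3 223.3]
```

View pics/si25.png

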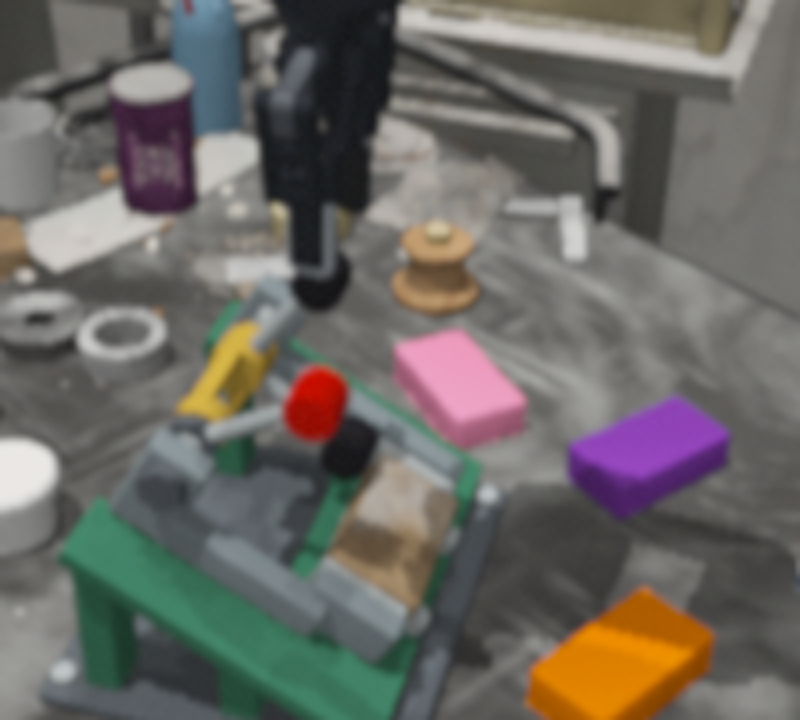

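View pics/wrist25.png

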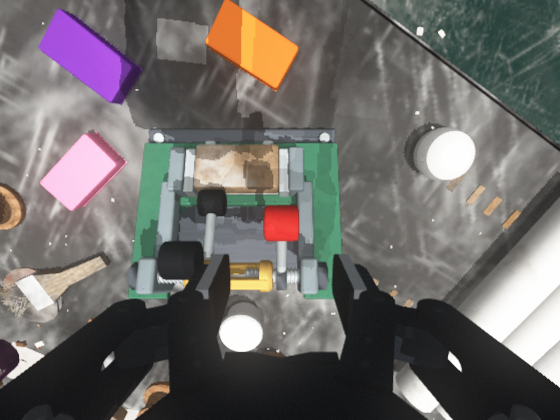

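```bash
python3 -m jog '[{"linear":[-0.1,0.1,0],"rotation":[0,0,0],"grip":52},{"linear":[-0.2,0.25,0],"rotation":[0,0,0],"grip":52},{"linear":[-0.3,0.4,0],"rotation":[0,0,0],"grip":52},{"linear":[-0.3,0.4,0],"rotation":[0,0,0],"grip":52},{"linear":[-0.3,0.4,0],"rotation":[0,0,0],"grip":52}]' 60
python3 - <<'E'
from h import *
p,R,s=pose();print(s["force"].round(1),p.round(1),s["time_s"])
for n in("side","wrist","scene"):
    grab(n,26);im,d,K,T=load(n,26)
    P=(pts(d,K,T)-OB)@RB;hsv=cv2.cvtColor(im,cv2.COLOR_RGB2HSV)
    blk=(im.max(2)<55)&(P[...,0]>25)&(P[...,0]<140)&(P[...,2]>15)&(P[...,2]<150)&(np.abs(P[...,1]+22)<26)
    red=((hsv[...,0]<6)|(hsv[...,0]>174))&(hsv[...,1]>170)&(im[...,0]>80)
    for m in(blk,red):
        k,l,st,c=cv2.connectedComponentsWithStats(m.astype(np.uint8))
        for i in range(1,k):
            if st[i,4]>60: print(n,st[i],c[i].round(1))
    print([proj(spoke(q,150,y=-27),K,T).round(1).tolist() for q in (2.65,2.75,2.85)],[proj(spoke(q,60,y=-27),K,T).round(1).tolist() for q in (2.65,2.75,2.85)],proj(spoke(1.5,55,y=50),K,T).round(1))
    m=(d>0)&(np.abs(P[...,2]-28)<8)&(np.abs(P[...,0])<60)&(np.abs(P[...,1])<60)&(hsv[...,0]<22)&(hsv[...,1]>50)
    if m.sum()>50: print("block",np.median(P[m],0).round(1),cv2.minAreaRect(P[m][:,:2].astype(np.float32)))
crop("side",26,190,120,390,300,4,"si26")
E
```

```text
time_s: 24.58
eef_pos: [424.0, 73.7, 371.9]
ee_rot: [-0.487, 0.522, -0.478, -0.511]
force: [0.3, -0.6, 0.9]
grip_width: 0.61
[ 0.3 -0.6  0.9] [424.   73.7 371.9] 24.5833
side [263 182  14  16 156] [270.2 189.6]
side [270 225  14  15 148] [276.8 232.5]
side [262 212  14  18 205] [268.7 220.7]
[[266.5, 187.1], [269.4, 189.4], [272.1, 191.9]] [[278.0, 229.7], [276.1, 231.7], [274.0, 233.3]] [267.9 220.5]
block [-8.6 21.2 28.1] ((-3.631053924560547, 0.9336128234863281), (94.76023864746094, 54.483245849609375), 89.94055938720703)
wrist [229 258  11  20 194] [234.3 267. ]
wrist [216 310  13  28 204] [223.1 326.1]
wrist [270 285  23  24 530] [280.9 296.8]
[[214.9, 331.0], [215.4, 323.7], [215.9, 316.5]] [[229.5, 267.3], [230.3, 268.0], [231.2, 269.2]] [281.1 296.2]
block [-8.3 16.6 29.6] ((-2.0236740112304688, -3.4280776977539062), (52.24981689453125, 96.84172821044922), 0.012315148487687111)
scene [253 187  12  14  72] [258.3 193.8]
scene [259 218  13  13 115] [265.3 224.3]
scene [237 210  14  14 122] [243.7 215.9]
[[259.7, 190.0], [261.3, 192.5], [262.8, 195.1]] [[266.5, 223.8], [265.5, 224.5], [264.3, 225.0]] [243.7 216.7]
block [-9.3 19.3 27.8] ((-2.6048526763916016, -1.5043563842773438), (99.611328125, 53.08744430541992), 89.69161224365234)
```

View pics/si26.png

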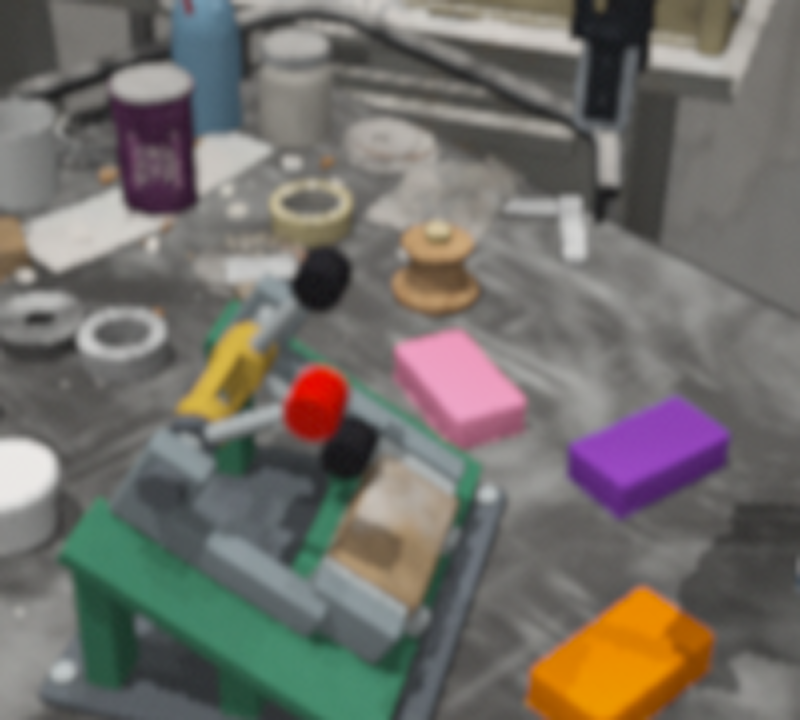

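View pics/wrist26.png

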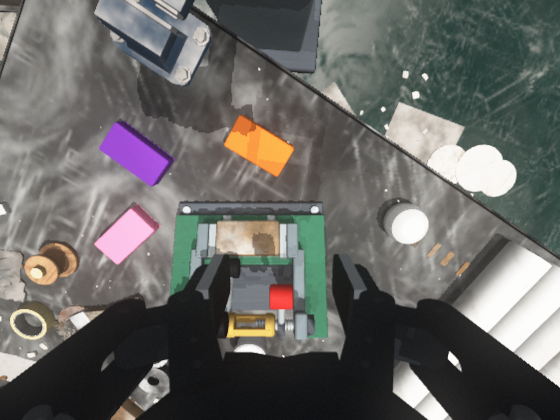

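```bash
python3 -c "
from rig import finish_job
print(finish_job())"
```

```text
the job is handed in; nothing more can be done
None
```

The cork block is clamped in the green clamp, the lock lever is over, and I handed the job in at about 24.6 s of the 72 s allowed. `finish_job()` gives no verdict.

I set the block flat on the bed against both stops and let go. I then pulled spoke A over, then spoke B, and last swung the red lever over.

**Final checks, arm clear and touching nothing:**
- **Block:** it lies flat at bed x of about -2 to -3.6 mm, where -2 mm is the target. Both jaws are touching it.
- **Turnbuckle:** the camera views put it at about 2.75 to 2.8 rad.
- **Lock lever:** all three views put it at about 1.5 rad, its stop. The force reading showed no sharp rise there, because the fingers slid on the knob, so this rests on the pictures.
- **Bystanders:** I touched neither the stone cap nor the chuck, and neither looked moved in the pictures.

**What did not go to plan:**
- Pulling spoke B by the flat ends of its knob, the fingers slipped at about 12 N. I finished from behind the knob with the fingers astride the spoke. That gave about 43 N along the pull at the fingers, which I work out as roughly 21 N at the knob. I have no direct reading of the jaws' grip on the block.
- The lever started at about 0.27 rad rather than 0.
- My bed frame was about 3 mm out in y, seen from the knobs. The jaws pushed the block about 3 mm sideways, to midway between them.

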